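Set four goods into their fitted carton bases

ROBOT

A 6-joint arm with a two-finger parallel gripper is mounted at the origin on the work surface. World frame = base frame: x ahead of the robot, y to its left, z up, the work surface at z = 0. Lengths are in m, angles in rad, forces in N, time in s.
With the tool pointing down it reaches from about 0.325 to 0.775 m from the base axis. Payload 9.3 kg.
Tool frame: the origin (TCP) lies at the very end of the fingers, on their centre line; the grasp point (between the pads) lies 19 mm behind it; z points along the fingers, y is the direction in which the jaws open and shut (so a half turn about z gives the same grasp; the last joint's range is limited). The gripper opens to 85 mm and grips with 20 to 120 N. Pads are 22 mm wide; open, the fingers measure 114 mm over their backs; the gripper's body (76 mm by 85 mm) begins 54 mm behind the grasp point. The pads swing forward as they close: fully open they stand 13 mm farther back than shut.
Start: joints at [1.173, 0.259, 0.021, 1.334, 0, 1.418], TCP at [0.133, 0.534, 0.231] pointing down, gripper open.
Joint ranges: [-3.04, 3.04], [-0.91, 1.82], [-1.04, 1.36], [-1.92, 1.95], [-1.52, 1.45], [-3.14, 3.14]. Speed limits (rad/s): [2.22, 2.22, 2.79, 3.14, 3.14, 3.14].

INTERFACE

Orientations are given as a 3x3 rotation matrix whose columns are the frame's x, y, z axes.
In Python, from plant import manip, imaging gives the robot as it stands.
- The arm moves only by the shell command python3 -m pendant 'ROWS' [FORCE]. ROWS is JSON, a list of rows, each a list of 3 entries, a list of its own where there are three numbers: the closure, from -1 (fully open) to 1 (shut), then the shift along the tool's x, y, z in units of 75 mm (1.0 is 75 mm), then the turn, a rotation vector about the tool's x, y, z in units of 90 degrees (1.0 is 90 degrees). A call has 1 to 12 rows; each row shifts and turns the pose as measured when the row begins, along the tool's axes as they then stand; what a row does not reach is not made up. A row lasts 1/8 s, in which the tool goes at most 62.5 mm and 10.7 degrees, less where a joint would pass 70% of its speed; a pose out of reach is approached as far as the arm can. A call with a number of a shift or a turn outside -1 to 1 is refused whole. A call with a gripper value outside its range is refused whole. The fingers move at their own pace and stop on an object; FORCE is the grip in N (left out, the last holds). Time passes only in rows, so rows that do not move let the fingers close. It gives the time, the measured TCP pose, the force and the opening at its end, in the units of the state.
- manip.get_obs(): the state, without advancing time (a new reading comes with each control period).
- imaging.grab_frame(name): name is "side" or "top"; returns (picture, depth): 400x640x3 uint8, blue, green, red; 400x640 float32, m along the optical axis (not along the pixel's ray), 0 where there is no reading.
- imaging.calibration(name): a dict with "camera_matrix" (3x3 intrinsics, pixels), "k1" (the pictures are not rectified: a ray, as slopes to the right and down, at radius r is drawn at 1 + k1 r^2 times it, then the intrinsics apply), "extrinsics" (4x4, takes a point from camera to world coordinates). Camera axes: x right, y up, looking along -z (the intrinsics and any distortion apply to the point x, -y, -z); pixel columns grow to the right and rows downward; lengths in m; the calibration is good to about 2 mm. A picture is of the moment at which its call begins. calibration takes no time and is no camera call.
- manip.finish_job(): hands the job in, once; it reports no verdict.
The state is a dict: "time": time; "joint_pos": joint angles; "qd": joint speeds; "tau": joint torques, N m; "tcp_pos": TCP position; "ee_rot": TCP orientation; "wrist_force": force on the tool from outside, world axes, zero at the start; "moment": the same for the moment, N m; "opening": finger opening in m.
Only numpy, scipy, OpenCV 4.12 (cv2) and the standard library are available. Lean on these libraries where they do the work, as an engineer would, in place of code of your own. Each camera call takes 0.05 s, during which the arm holds its last target.

TASK

Pack the four goods standing on the bench: set the canister, the pepper mill, the tea tin and the stapler each into the carton tray whose foam pocket is cut to its shape and size, upright and fully down on the bottom of the pocket. Handle them gently, without tipping any of them over or dropping them in, and leave the roll of tape where it is.

Things in the scene. Friction and masses are not known exactly. Their poses are not given: they have to be found in the camera images.
- canister_center (a point): white stoneware storage canister with a light wooden lid and a small knob, round, 60 mm diameter (straight side from 3 to 76 mm above its underside), 96 mm high, about 0.3 kg, standing. Point: on its axis, 48 mm above its underside; z up.
- mill_center (a point): dark turned-wood pepper mill with a steel knob, round, foot 44 mm diameter, straight waist 32 mm diameter from 36 to 82 mm above its underside, head 42 mm, 130 mm high, about 0.2 kg, standing. Point: on its axis, 65 mm above its underside; z up.
- tin_center (a point): bare steel tea tin, rectangular, 56 mm along its x, 80 mm along its y, 90 mm high, about 0.25 kg, standing. Point: its centre, 45 mm above its underside; z up.
- stapler_center (a point): black and steel office stapler resting on its base: base 34 mm along its x, 126 mm along its y; 56 mm high; the black upper arm is 26 mm wide across x, from about 31 to 53 mm above the underside, and can be gripped across x at mid-length. It does not fold. About 0.25 kg. Point: over the centre of the base, 28 mm above its underside; z up.
- tray_canister: shallow open kraft carton base, fixed to the bench, 126 x 126 mm, 34 mm high, side walls 4 mm thick; white foam insert inside with one centred round pocket of 76 mm diameter, 20 mm deep (foam top 24 mm above the bench). The pocket's floor lies 4 mm above the bench. Made for the canister, whose footprint leaves about 8 mm all round. Origin: centre of the underside, at bench level, on the pocket's centre; z up.
- tray_mill: shallow open kraft carton base, fixed to the bench, 110 x 110 mm, 34 mm high, side walls 4 mm thick; white foam insert inside with one centred round pocket of 60 mm diameter, 20 mm deep (foam top 24 mm above the bench). The pocket's floor lies 4 mm above the bench. Made for the pepper mill, whose footprint leaves about 8 mm all round. Origin: centre of the underside, at bench level, on the pocket's centre; z up.
- tray_tin: shallow open kraft carton base, fixed to the bench, 122 mm along its x, 146 mm along its y, 34 mm high, side walls 4 mm thick; white foam insert inside with one centred rectangular pocket 72 mm along x, 96 mm along y, 20 mm deep (foam top 24 mm above the bench). The pocket's floor lies 4 mm above the bench. Made for the tea tin, either way round, whose footprint leaves about 8 mm all round. Origin: centre of the underside, at bench level, on the pocket's centre; z up.
- tray_stapler: shallow open kraft carton base, fixed to the bench, 140 mm along its x, 180 mm along its y, 26 mm high, side walls 4 mm thick; white foam insert inside with one centred long rectangular pocket 50 mm along x, 142 mm along y, 9 mm deep (foam top 13 mm above the bench). The pocket's floor lies 4 mm above the bench. Made for the stapler, either way round, whose footprint leaves about 8 mm all round. Origin: centre of the underside, at bench level, on the pocket's centre; z up.
- tape_roll: bystander: roll of clear packing tape lying flat, 92 mm diameter, 48 mm high; loose. Origin: centre of its underside.
There are look-alikes about, which are no part of the job. Leave any purple look-alike of the part that bears stapler_center alone.

How it is judged:
By the outcome, as a careful person would: the job done as asked, in the order asked, and still so for the second after the job is handed in, with the robot touching nothing.
It also fails if it takes over 112 s, if anything falls off the work surface, if the arm or the gripper's body presses on something with over 40 N, if the wrist force passes 120 N, or if a joint passes its speed limit or range.

## Working session

There is one attempt and no reset: what is moved stays moved. The work goes in short steps, Python scripts to look and compute and a shell command to move; the robot and the scene stay as the last step left them, time stands still between calls to the robot, and variables do not carry over. Pictures are saved under pics/ and viewed, and the job is handed in when it is done.

```bash
ls -la; mkdir -p pics
python3 - <<'E'
from plant import manip, imaging
import cv2, numpy as np
print(manip.get_obs())
for n in("top","side"):
    p,d=imaging.grab_frame(n); cv2.imwrite(f"pics/{n}0.png",p); np.save(f"{n}0.npy",d)
    print(n,imaging.calibration(n))
E
```

```text
total 12
drwxr-xr-x  3 agent agent 4096 Dec  6 10:57 .
drwxr-xr-x 23 root  root  4096 Dec  6 10:57 ..
drwxr-xr-x  2 agent agent 4096 Dec  6 10:57 pics
{'time': 0.0, 'joint_pos': array([ 1.17342257e+00,  2.59220209e-01,  2.07481016e-02,  1.33372197e+00,
       -9.14475792e-06,  1.41814731e+00]), 'qd': array([-0.00133699, -0.00121235, -0.00072045,  0.00086814, -0.0005466 ,
        0.00102366]), 'tau': array([ 7.92030150e-04, -5.55647349e+01,  3.44520521e+01,  1.40111527e-02,
       -2.78186035e-04,  4.75991769e-06]), 'tcp_pos': array([0.1331778 , 0.53333071, 0.23064558]), 'ee_rot': array([[-9.70204001e-01,  2.42288905e-01, -5.32495738e-04],
       [ 2.42289405e-01,  9.70203161e-01, -1.29238035e-03],
       [ 2.03499628e-04, -1.38289066e-03, -9.99999023e-01]]), 'wrist_force': array([ 0.07625092, -0.7629584 , -0.35615316]), 'moment': array([0.02076973, 0.01431515, 0.00875948]), 'opening': 0.0855614593905505}
top {'camera_matrix': array([[417.59240425,   0.        , 322.89705855],
       [  0.        , 417.59240425, 206.4242617 ],
       [  0.        ,   0.        ,   1.        ]]), 'k1': -0.026351510718854682, 'extrinsics': array([[ 0.0159116 ,  0.98770693, -0.15550513,  0.26751798],
       [-0.99983358,  0.01432933, -0.01129077, -0.01299734],
       [-0.00892369,  0.15565891,  0.98777056,  1.36787616],
       [ 0.        ,  0.        ,  0.        ,  1.        ]])}
side {'camera_matrix': array([[389.64128565,   0.        , 320.97955642],
       [  0.        , 389.64128565, 208.92776513],
       [  0.        ,   0.        ,   1.        ]]), 'k1': 0.02446550099379653, 'extrinsics': array([[ 0.88813195,  0.29516282, -0.35227909,  0.09640356],
       [-0.45924323,  0.54024992, -0.70514232, -0.74975771],
       [-0.01781304,  0.7880412 ,  0.61536474,  0.73261099],
       [ 0.        ,  0.        ,  0.        ,  1.        ]])}
```

View pics/top0.png

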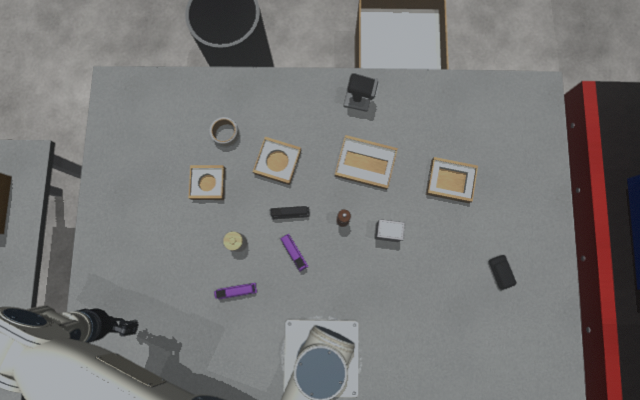

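View pics/side0.png

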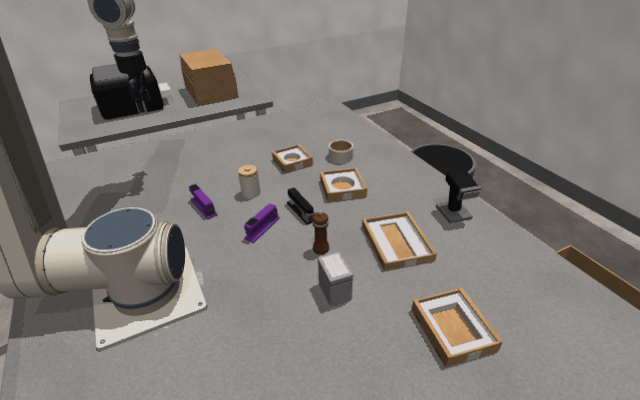

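The top view shows the mill tray (207,182), canister tray (277,160), stapler tray (366,162) and tin tray (452,180). It also shows the canister (233,241), black stapler (290,212), mill (344,217), tin (390,230) and two purple look-alikes (293,252), (235,291). I'll enlarge it next.

```bash
cat > h.py <<'E'
import numpy as np, cv2
from plant import manip, imaging
def rays(name,px):
    c=imaging.calibration(name);K=c["camera_matrix"];k=c["k1"];T=c["extrinsics"]
    px=np.atleast_2d(np.asarray(px,float))
    d=cv2.undistortPoints(px[:,None,:],K,np.array([k,0,0,0.]))[:,0]
    v=np.c_[d[:,0],-d[:,1],-np.ones(len(d))]
    return T[:3,3],v@T[:3,:3].T
def plane(name,px,z):
    o,v=rays(name,px); return o+v*((z-o[2])/v[:,2])[:,None]
def proj(name,P):
    c=imaging.calibration(name);K=c["camera_matrix"];k=c["k1"];T=np.linalg.inv(c["extrinsics"])
    P=np.atleast_2d(P); q=P@T[:3,:3].T+T[:3,3]; q=q*[1,-1,-1]
    return cv2.projectPoints(q,np.zeros(3),np.zeros(3),K,np.array([k,0,0,0.]))[0][:,0]
def cloud(name,d):
    h,w=d.shape;u,v=np.meshgrid(np.arange(w),np.arange(h))
    o,r=rays(name,np.c_[u.ravel(),v.ravel()])
    return (o+r*d.reshape(-1,1)).reshape(h,w,3)
E
python3 - <<'E'
from h import *
p=cv2.imread("pics/top0.png"); cv2.imwrite("pics/top0c.png",cv2.resize(p[80:310,180:520],None,fx=2.35,fy=2.35,interpolation=cv2.INTER_CUBIC))
p=cv2.imread("pics/side0.png"); cv2.imwrite("pics/side0c.png",cv2.resize(p[130:370,180:510],None,fx=2.4,fy=2.4,interpolation=cv2.INTER_CUBIC))
for n in("top","side"):
    C=cloud(n,np.load(n+"0.npy"))
    for u,v in ((207,182),(233,241),(390,230),(366,162),(320,300),(500,340)) if n=="top" else ((458,330),(335,265),(250,171),(200,350)): print(n,u,v,C[v,u])
E
```

```text
top 207 182 [0.55782319 0.39016775 0.01178291]
top 233 241 [0.35680748 0.27408916 0.0971669 ]
top 390 230 [ 0.39797875 -0.20475512  0.09463826]
top 366 162 [ 0.63508225 -0.13974615  0.00554193]
top 320 300 [ 0.17877483  0.00713014 -0.00239926]
top 500 340 [ 6.26533672e-02 -5.65194396e-01  1.38722228e-04]
side 458 330 [ 0.57830194 -0.43154352  0.00336237]
side 335 265 [ 0.39697872 -0.21246646  0.0911659 ]
side 250 171 [0.35967776 0.25989662 0.08991681]
side 200 350 [ 0.07325262 -0.21505023  0.00022553]
```

View pics/top0c.png

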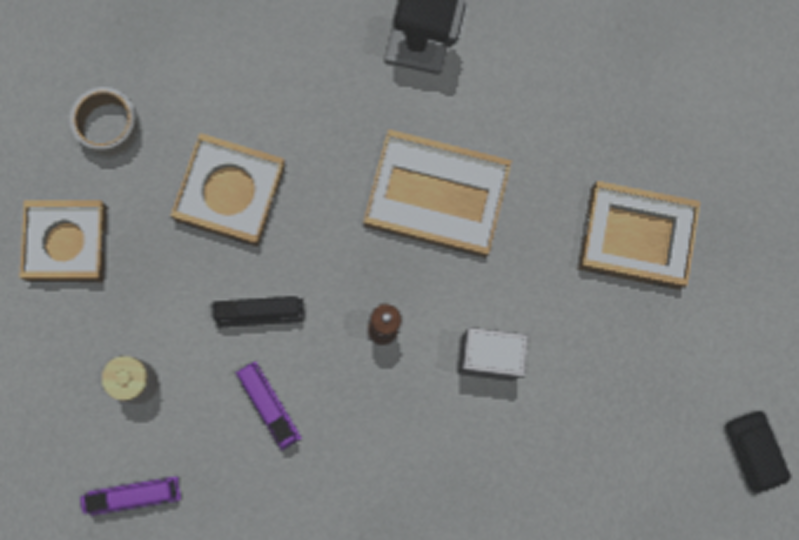

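View pics/side0c.png

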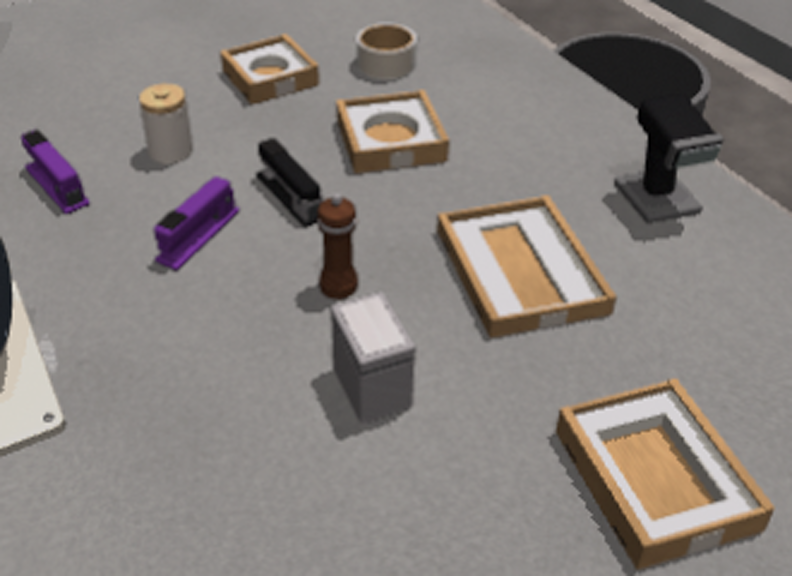

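Run:
```python
from h import *
p=cv2.imread("pics/top0.png"); hsv=cv2.cvtColor(p,cv2.COLOR_BGR2HSV)
kraft=((hsv[...,0]>8)&(hsv[...,0]<28)&(hsv[...,1]>70)&(hsv[...,2]>90)).astype(np.uint8)
n,l,s,c=cv2.connectedComponentsWithStats(kraft)
print("kraft comps")
for i in range(1,n):
    x,y,w,h,a=s[i]
    if a>60 and 80<y<280: 
        cn=cv2.findContours((l==i).astype(np.uint8),0,1)[0][0]
        R=cv2.minAreaRect(cn); 
        print(s[i],c[i].round(2),"z14",plane("top",c[i],.014)[0,:2].round(4),"z17",plane("top",[R[0]],.017)[0,:2].round(4),R)
for u,v in ((390,228),(233,241),(290,212),(344,217),(344,213)): print(u,v,p[v,u],hsv[v,u])
```

```text
kraft comps
[265 137  36  27 101] [284.55 144.86] z14 [0.6885 0.1349] z17 [0.6878 0.1355] ((284.256103515625, 144.8048858642578), (39.824310302734375, 14.992681503295898), 38.65980529785156)
[345 136  52  15 116] [370.99 142.52] z14 [ 0.7006 -0.1558] z17 [ 0.6998 -0.1547] ((370.7674865722656, 142.4505157470703), (52.63079071044922, 2.1660327911376953), 14.300277709960938)
[267 151  21  20 327] [276.91 160.75] z14 [0.6331 0.1588] z17 [0.6323 0.1589] ((276.75, 160.75001525878906), (19.091880798339844, 19.798988342285156), 45.0)
[345 152  42  22 538] [365.63 162.27] z14 [ 0.6318 -0.1377] z17 [ 0.6308 -0.1367] ((365.41180419921875, 162.3529510498047), (41.231056213378906, 13.096923828125), 14.03624439239502)
[428 157  50  45 293] [452.69 180.46] z14 [ 0.574  -0.4263] z17 [ 0.5779 -0.425 ] ((452.5441589355469, 179.1053009033203), (46.14365005493164, 36.357521057128906), 10.954061508178711)
[190 165  34   9  79] [208.09 166.75] z14 [0.6096 0.389 ] z17 [0.6088 0.392 ] ((206.9337615966797, 166.7240447998047), (33.685035705566406, 7.440965175628662), 8.880659103393555)
[253 168  41  15 115] [
[... 270 characters left out ...]
8740234)
[189 171  33  28 124] [201.64 193.97] z14 [0.5166 0.405 ] z17 [0.523  0.4128] ((199.14755249023438, 191.87705993652344), (40.45236587524414, 21.017148971557617), 38.884498596191406)
[335 172  54  16 139] [361.07 180.01] z14 [ 0.5711 -0.1226] z17 [ 0.5711 -0.1232] ((361.3145751953125, 179.8033447265625), (53.89133071899414, 3.8226118087768555), 12.994616508483887)
[199 175  16  16 192] [206.99 182.53] z14 [0.5556 0.3894] z17 [0.555  0.3885] ((207.00001525878906, 182.5), (13.435027122497559, 16.26345443725586), 45.0)
390 228 [172 168 165] [107  10 172]
233 241 [127 162 164] [ 28  58 164]
290 212 [57 55 53] [105  18  57]
344 217 [56 61 73] [ 9 59 73]
344 213 [105 108 116] [  8  24 116]
```

```bash
cat > meas.py <<'E'
from h import *
def rect(name,mask,z):
    cn=max(cv2.findContours(mask.astype(np.uint8),0,1)[0],key=cv2.contourArea)
    P=plane(name,cn[:,0].astype(float),z)[:,:2]
    R=cv2.minAreaRect((P*1000).astype(np.float32)); m=cv2.moments((P*1000).astype(np.float32).reshape(-1,1,2))
    return np.round(R[0],1),np.round(R[1],1),round(R[2],1),np.round([m['m10']/m['m00'],m['m01']/m['m00']],1)
E
python3 - <<'E'
from meas import *
p=cv2.imread("pics/top0.png"); hsv=cv2.cvtColor(p,cv2.COLOR_BGR2HSV).astype(int)
D=np.load("top0.npy"); C=cloud("top",D)
H,S,V=hsv[...,0],hsv[...,1],hsv[...,2]
def win(m,x0,x1,y0,y1):
    o=np.zeros_like(m); o[y0:y1,x0:x1]=m[y0:y1,x0:x1]; return o
fg=((H>5)&(H<30)&(S>60)&(V>60))|(V>145)
K=np.ones((3,3),np.uint8)
for nm,w in dict(can=(248,306,132,190),mill=(184,230,160,206),stap=(330,402,132,194),tin=(422,484,150,208)).items():
    m=win(fg,*w).astype(np.uint8); m=cv2.morphologyEx(m,3,K)
    n,l,s,c=cv2.connectedComponentsWithStats(m); i=1+s[1:,4].argmax()
    print("tray",nm,rect("top",l==i,.017))
# goods
for nm,w,m,z in (("canlid",(215,250,225,258),(S>45)&(V>90)&(H<40),.088),("tin",(370,412,212,246),(V>140),.090),("stap",(264,316,200,224),(V<75),.040),("mill",(332,356,203,232),(S>45)&(H<20),.1)):
    mm=win(m,*w).astype(np.uint8); n,l,s,c=cv2.connectedComponentsWithStats(mm); i=1+s[1:,4].argmax()
    M=l==i; zz=C[...,2][M]
    print(nm,s[i],c[i].round(1),rect("top",M,z),"depth z pct",np.percentile(zz,[5,25,50,75,95]).round(3), "xyz med top", np.median(C[M&(C[...,2]>np.percentile(zz,60))],axis=0).round(4))
p=p[200:226,262:320]; cv2.imwrite("pics/stap.png",cv2.resize(p,None,fx=12,fy=12,interpolation=cv2.INTER_NEAREST))
p=cv2.imread("pics/side0.png")[180:270,240:360]; cv2.imwrite("pics/stapside.png",cv2.resize(p,None,fx=6,fy=6,interpolation=cv2.INTER_NEAREST))
E
```

```text
tray can (array([636.1, 159.6]), array([131.1, 132.2]), 73.5, array([635.9, 159.4]))
tray mill (array([558.7, 391.4]), array([112.2, 116.5]), 0.7, array([558.7, 391.9]))
tray stap (array([ 634.6, -137.7]), array([181.6, 145.2]), 75.8, array([ 634.6, -137.9]))
tray tin (array([ 578. , -423.7]), array([151.8, 128.6]), 79.3, array([ 578. , -423.8]))
canlid [224 232  19  18 275] [232.8 240.5] (array([359.1, 276.5]), array([52.3, 55.9]), 1.0, array([359.2, 277. ])) depth z pct [0.085 0.089 0.091 0.094 0.097] xyz med top [0.3597 0.2771 0.0944]
tin [378 220  27  20 434] [390.7 229.2] (array([ 400.9, -208.5]), array([79.2, 52.9]), 83.6, array([ 401. , -207.6])) depth z pct [0.088 0.09  0.092 0.093 0.096] xyz med top [ 0.398  -0.2076  0.0937]
stap [270 206  40  14 423] [289.6 212.3] (array([455.7, 109.1]), array([ 36.3, 125. ]), 4.7, array([455.8, 109. ])) depth z pct [0.004 0.019 0.052 0.055 0.059] xyz med top [0.4578 0.1282 0.0562]
mill [337 210  14  16 129] [343.2 216.8] (array([434.3, -60.8]), array([36.3, 48.7]), 68.8, array([437.9, -61.4])) depth z pct [0.029 0.114 0.117 0.12  0.124] xyz med top [ 0.4359 -0.0596  0.1205]
```

View pics/stap.png

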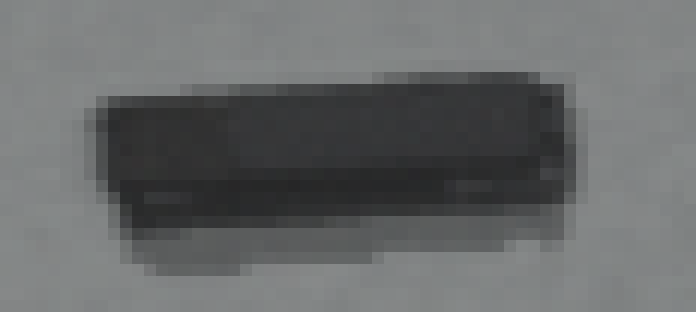

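View pics/stapside.png

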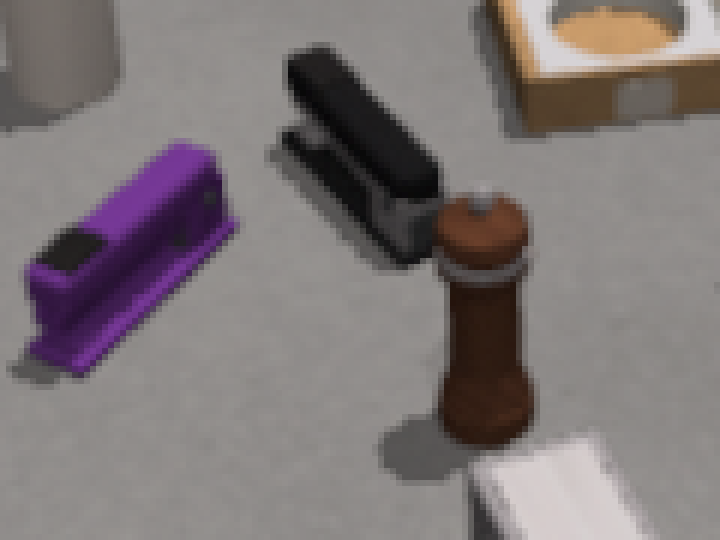

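```bash
cat > over.py <<'E'
from h import *
def R2(a): a=np.deg2rad(a); return np.array([[np.cos(a),-np.sin(a)],[np.sin(a),np.cos(a)]])
def box(c,a,sx,sy,z):
    P=np.array([[-1,-1],[1,-1],[1,1],[-1,1],[-1,-1]])*[sx/2,sy/2]
    t=np.linspace(0,1,9)[:-1,None]
    P=np.vstack([P[i]+(P[i+1]-P[i])*t for i in range(4)]+[P[:1]])
    return np.c_[P@R2(a).T+c,np.full(len(P),z)]/1000
def circ(c,d,z):
    t=np.linspace(0,2*np.pi,40); return np.c_[c[0]+d/2*np.cos(t),c[1]+d/2*np.sin(t),np.full(40,z)]/1000
def draw(name,src,shapes,x0,x1,y0,y1,f,out):
    im=cv2.resize(cv2.imread(src)[y0:y1,x0:x1],None,fx=f,fy=f,interpolation=cv2.INTER_CUBIC)
    for P,col in shapes:
        q=(proj(name,P)+.5-[x0,y0])*f-.5
        cv2.polylines(im,[np.round(q).astype(np.int32)],False,col,1)
    cv2.imwrite(out,im)
G=(0,255,0);B=(255,0,0);R=(0,0,255)
def scene(E):
    s=[]
    c,a=E['tc'];s+=[(box(c,a,126,126,34),G),(box(c,a,126,126,0),B),(circ(c,76,24),R)]
    c,a=E['tm'];s+=[(box(c,a,110,110,34),G),(box(c,a,110,110,0),B),(circ(c,60,24),R)]
    c,a=E['ts'];s+=[(box(c,a,140,180,26),G),(box(c,a,140,180,0),B),(box(c,a,50,142,13),R)]
    c,a=E['tt'];s+=[(box(c,a,122,146,34),G),(box(c,a,122,146,0),B),(box(c,a,72,96,24),R)]
    c,a=E['can'];s+=[(circ(c,60,0),B),(circ(c,60,76),G)]
    c,a=E['mill'];s+=[(circ(c,44,0),B),(circ(c,42,105),G),(circ(c,32,60),R)]
    c,a=E['tin'];s+=[(box(c,a,56,80,0),B),(box(c,a,56,80,90),G)]
    c,a=E['sta'];s+=[(box(c,a,34,126,0),B),(box(c,a,26,126,53),G)]
    return s
E
cat > est.py <<'E'
E=dict(tc=((634.5,159.2),-16.5),tm=((557.5,390.5),0.5),ts=((633.5,-137.6),-14.2),tt=((577,-423),-10.7),can=((359,277),0),mill=((435.5,-60),0),tin=((400.5,-207.8),-6.4),sta=((457,109),4.2))
E
python3 - <<'E'
from over import *; from est import E
s=scene(E)
draw("top","pics/top0.png",s,185,485,130,260,2.66,"pics/ot.png")
draw("side","pics/side0.png",s,230,510,130,370,2.4,"pics/os.png")
E
```

```text
(no output)
```

View pics/ot.png

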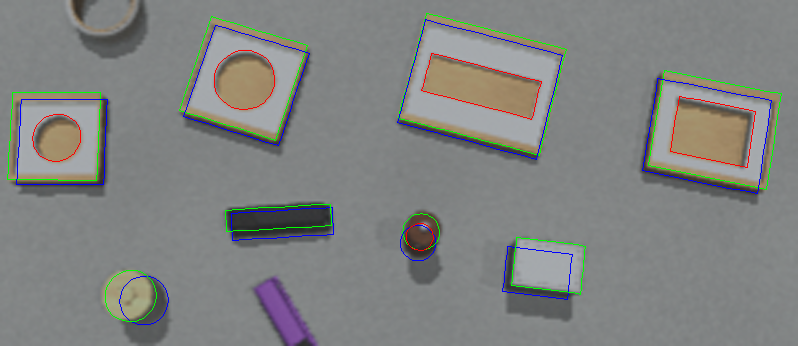

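View pics/os.png

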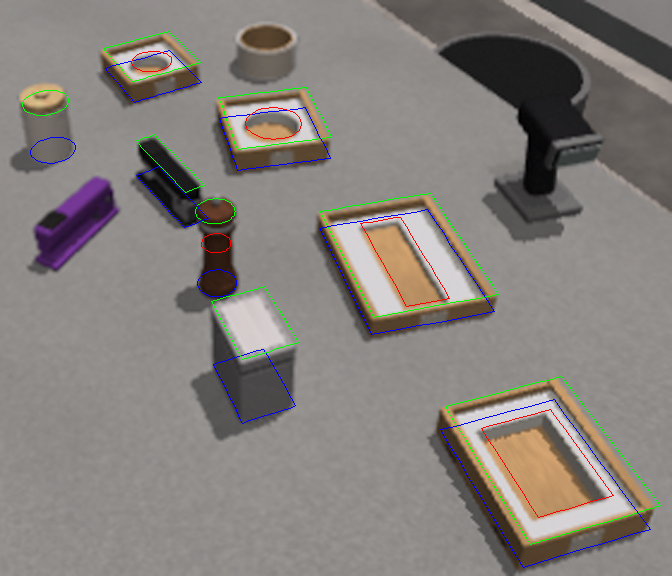

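```bash
cat > go.py <<'E'
import sys; from h import *
# go.py x y z [yawdeg of jaw axis] (mm)
o=manip.get_obs(); p=o["tcp_pos"]; Rm=o["ee_rot"]
a=[float(v) for v in sys.argv[1:]]
d=Rm.T@(np.array(a[:3])/1000-p)
print("t",round(o["time"],2),"tcp",(p*1000).round(1),"jaw",round(np.degrees(np.arctan2(Rm[1,1],Rm[0,1])),1),"z",Rm[:,2].round(3),"F",o["wrist_force"].round(1),"open",round(o["opening"]*1000,1),"q",o["joint_pos"].round(2))
print("shift units",(d/.075).round(3),"dist mm",round(np.linalg.norm(d)*1000,1),"rows>=",round(np.linalg.norm(d)/.0625,1))
if len(a)>3:
    dy=(a[3]-np.degrees(np.arctan2(Rm[1,1],Rm[0,1]))+90)%180-90
    print("yaw world deg",round(dy,1),"-> tool z turn units",round(-dy/90,3))
from scipy.spatial.transform import Rotation as S
# levelling turn so z is straight down
z=Rm.T@np.array([0,0,-1.]); v=np.cross([0,0,1],z); print("level turn units",(v/(np.pi/2)).round(4))
E
python3 go.py 358 277 150
```

```text
t 0.1 tcp [133.2 533.4 230.7] jaw 76.0 z [-0.    -0.001 -1.   ] F [ 0.3  0.2 -0.4] open 85.4 q [1.17 0.26 0.02 1.33 0.   1.42]
shift units [-3.737 -2.589  1.079] dist mm 350.4 rows>= 5.6
level turn units [-0.0008 -0.0001  0.    ]
```

```bash
python3 -m pendant '[[-1,[-0.47,-0.325,0.135],[0,0,0]],[-1,[-0.47,-0.325,0.135],[0,0,0]],[-1,[-0.47,-0.325,0.135],[0,0,0]],[-1,[-0.47,-0.325,0.135],[0,0,0]],[-1,[-0.47,-0.325,0.135],[0,0,0]],[-1,[-0.47,-0.325,0.135],[0,0,0]],[-1,[-0.47,-0.325,0.135],[0,0,0]],[-1,[-0.47,-0.325,0.135],[0,0,0]],[-1,[0,0,0],[0,0,0]]]' 40; python3 go.py 358 277 110
```

```text
time: 1.23
tcp_pos: [0.365, 0.2677, 0.1447]
ee_rot: [[-0.971, 0.24, -0.003], [0.24, 0.971, -0.004], [0.002, -0.004, -1.0]]
wrist_force: [-0.2, -0.4, -0.2]
opening: 0.0852
t 1.23 tcp [365.  267.7 144.7] jaw 76.1 z [-0.003 -0.004 -1.   ] F [-0.2 -0.4 -0.2] open 85.2 q [ 0.45  0.14 -0.36  1.08 -0.    0.69]
shift units [0.119 0.1   0.463] dist mm 36.6 rows>= 0.6
level turn units [-0.0027 -0.0016  0.    ]
```

```bash
python3 -m pendant '[[-1,[0.12,0.1,0.3],[0,0,0]],[-1,[0,0,0],[0,0,0]]]'
python3 - <<'E'
from h import *
for n in("top","side"):
    p,d=imaging.grab_frame(n)
    q=proj(n,manip.get_obs()["tcp_pos"])[0].astype(int); a=p[max(q[1]-60,0):q[1]+60,max(q[0]-80,0):q[0]+80]
    cv2.imwrite(f"pics/{n}1.png",cv2.resize(a,None,fx=4,fy=4,interpolation=2))
E
python3 go.py 358 277 35
```

```text
time: 1.48
tcp_pos: [0.3576, 0.2772, 0.1219]
ee_rot: [[-0.97, 0.242, -0.004], [0.242, 0.97, -0.003], [0.003, -0.004, -1.0]]
wrist_force: [-0.1, -0.0, 0.2]
opening: 0.0854
t 1.57 tcp [358.8 277.6 123.4] jaw 76.0 z [-0.001 -0.002 -1.   ] F [0.2 0.  0.8] open 85.1 q [ 0.47  0.16 -0.4   1.02 -0.    0.72]
shift units [ 0.008 -0.007  1.179] dist mm 88.4 rows>= 1.4
level turn units [-0.0015 -0.0004  0.    ]
```

View pics/side1.png

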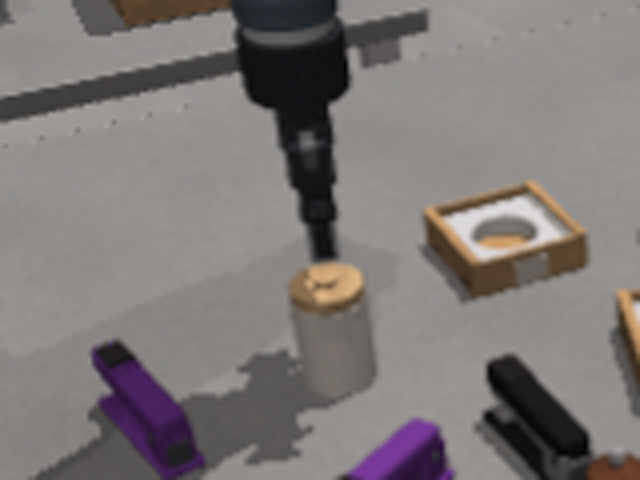

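View pics/top1.png

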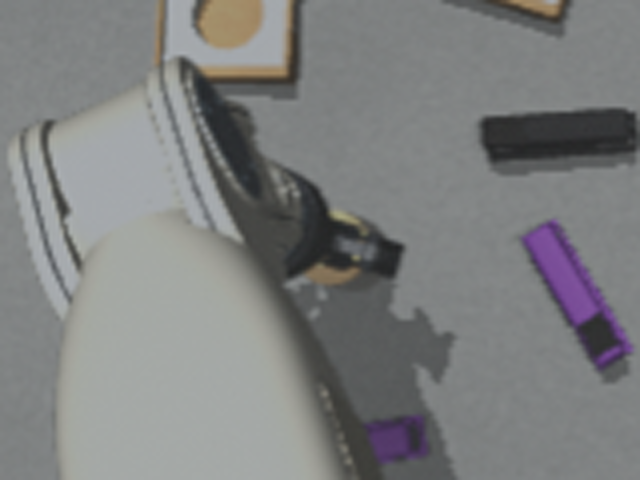

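```bash
python3 -m pendant '[[-1,[0,0,0.3],[0,0,0]],[-1,[0,0,0.3],[0,0,0]],[-1,[0,0,0.3],[0,0,0]],[-1,[0,0,0.25],[0,0,0]],[-1,[0,0,0],[0,0,0]]]'; python3 go.py 358 277 35
```

```text
time: 2.2
tcp_pos: [0.3614, 0.2802, 0.0401]
ee_rot: [[-0.971, 0.238, 0.006], [0.238, 0.971, 0.002], [-0.006, 0.003, -1.0]]
wrist_force: [-0.3, -0.4, 0.1]
opening: 0.0854
t 2.2 tcp [361.4 280.2  40.1] jaw 76.3 z [ 0.006  0.002 -1.   ] F [-0.3 -0.4  0.1] open 85.4 q [ 0.48  0.25 -0.53  0.79 -0.    0.72]
shift units [ 0.034 -0.052  0.068] dist mm 6.9 rows>= 0.1
level turn units [ 0.002   0.0038 -0.    ]
```

```bash
python3 -m pendant '[[-1,[0.035,-0.05,0.04],[0,0,0]],[-1,[0,0,0],[0,0,0]],[1,[0,0,0],[0,0,0]],[1,[0,0,0],[0,0,0]],[1,[0,0,0],[0,0,0]],[1,[0,0,0],[0,0,0]],[1,[0,0,0],[0,0,0]],[1,[0,0,0],[0,0,0]]]' 40; python3 go.py 358 277 35
```

```text
time: 3.2
tcp_pos: [0.359, 0.2778, 0.04]
ee_rot: [[-0.971, 0.237, 0.01], [0.237, 0.971, 0.003], [-0.009, 0.006, -1.0]]
wrist_force: [-0.5, 0.1, -0.8]
opening: 0.0588
t 3.2 tcp [359.  277.8  40. ] jaw 76.3 z [ 0.01   0.003 -1.   ] F [-0.5  0.1 -0.8] open 58.8 q [ 0.47  0.24 -0.54  0.78 -0.    0.71]
shift units [ 0.011 -0.014  0.067] dist mm 5.2 rows>= 0.1
level turn units [ 0.0036  0.0058 -0.    ]
```

```bash
python3 -m pendant '[[1,[0,0,-0.15],[0,0,0]],[1,[0,0,-0.4],[0,0,0]],[1,[0,0,-0.5],[0,0,0]],[1,[0,0,-0.4],[0,0,0]],[1,[0,0,0],[0,0,0]]]'; python3 go.py 634 159.5 150
```

```text
time: 3.82
tcp_pos: [0.3573, 0.2771, 0.1537]
ee_rot: [[-0.971, 0.237, 0.009], [0.237, 0.971, 0.003], [-0.008, 0.005, -1.0]]
wrist_force: [-0.3, -0.1, -4.2]
opening: 0.0585
t 3.83 tcp [357.3 277.1 153.7] jaw 76.3 z [ 0.009  0.003 -1.   ] F [-0.3 -0.1 -4.2] open 58.5 q [ 0.47  0.13 -0.35  1.08 -0.    0.71]
shift units [-3.955 -0.65   0.078] dist mm 300.7 rows>= 4.8
level turn units [ 0.0032  0.0052 -0.    ]
```

```bash
python3 -m pendant '[[1,[-0.2,-0.03,0],[0.0032,0.0052,0]],[1,[-0.4,-0.065,0],[0,0,0]],[1,[-0.45,-0.075,0],[0,0,0]],[1,[-0.45,-0.075,0],[0,0,0]],[1,[-0.45,-0.075,0],[0,0,0]],[1,[-0.45,-0.075,0],[0,0,0]],[1,[-0.45,-0.075,0],[0,0,0]],[1,[-0.45,-0.075,0],[0,0,0]],[1,[-0.35,-0.05,0],[0,0,0]],[1,[-0.15,-0.03,0],[0,0,0]],[1,[0,0,0],[0,0,0]]]'; python3 go.py 634 159.5 80
```

```text
time: 5.2
tcp_pos: [0.6325, 0.1534, 0.1344]
ee_rot: [[-0.971, 0.238, -0.024], [0.239, 0.971, -0.005], [0.022, -0.011, -1.0]]
wrist_force: [-0.2, 0.4, -2.6]
opening: 0.0591
t 5.2 tcp [632.5 153.4 134.4] jaw 76.2 z [-0.024 -0.005 -1.   ] F [-0.2  0.4 -2.6] open 59.1 q [ 0.11  0.48  0.12  1.23 -0.    0.35]
shift units [-0.016  0.092  0.724] dist mm 54.7 rows>= 0.9
level turn units [-0.0069 -0.0139  0.    ]
```

```bash
python3 -m pendant '[[1,[-0.01,0.09,0.2],[-0.007,-0.014,0]],[1,[0,0,0.1],[0,0,0]],[1,[0,0,0],[0,0,0]]]'; python3 go.py 634 159.5 80;python3 - <<'E'
from h import *
for n in("top","side"):
    p,d=imaging.grab_frame(n)
    q=proj(n,[.634,.16,.05])[0].astype(int); a=p[max(q[1]-60,0):q[1]+60,max(q[0]-80,0):q[0]+80]
    cv2.imwrite(f"pics/{n}2.png",cv2.resize(a,None,fx=4,fy=4,interpolation=2))
E
```

```text
time: 5.58
tcp_pos: [0.6322, 0.1604, 0.1107]
ee_rot: [[-0.971, 0.237, -0.002], [0.237, 0.971, 0.0], [0.002, -0.0, -1.0]]
wrist_force: [-0.6, 0.3, -3.1]
opening: 0.0586
t 5.58 tcp [632.2 160.4 110.7] jaw 76.3 z [-0.002  0.    -1.   ] F [-0.6  0.3 -3.1] open 58.6 q [0.12 0.49 0.06 1.15 0.   0.36]
shift units [-0.028 -0.006  0.409] dist mm 30.8 rows>= 0.5
level turn units [-0.0003 -0.0013  0.    ]
```

View pics/side2.png

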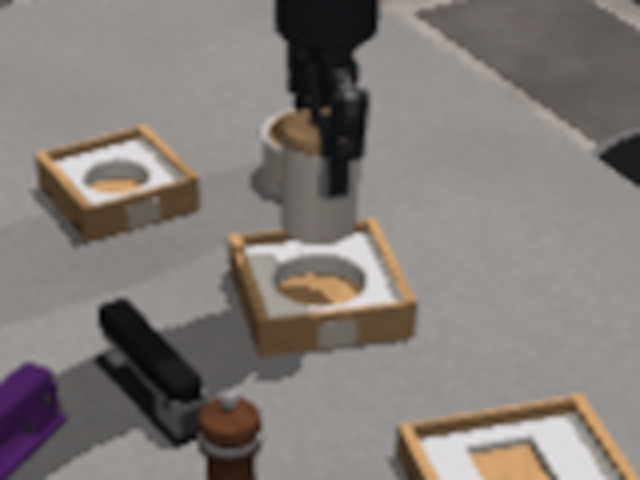

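View pics/top2.png

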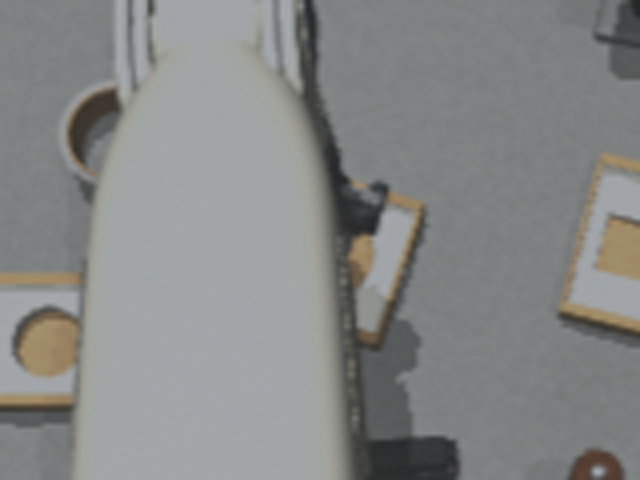

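```bash
python3 -m pendant '[[1,[-0.02,0,0.25],[0,0,0]],[1,[0,0,0.2],[0,0,0]],[1,[0,0,0.15],[0,0,0]],[1,[0,0,0.1],[0,0,0]],[1,[0,0,0],[0,0,0]]]'; python3 go.py 634 159.5 44
```

```text
time: 6.3
tcp_pos: [0.6351, 0.1602, 0.0591]
ee_rot: [[-0.971, 0.237, 0.002], [0.237, 0.971, 0.001], [-0.002, 0.001, -1.0]]
wrist_force: [-0.4, 0.1, -2.0]
opening: 0.0588
t 6.3 tcp [635.1 160.2  59.1] jaw 76.3 z [ 0.002  0.001 -1.   ] F [-0.4  0.1 -2. ] open 58.8 q [ 0.12  0.52 -0.02  1.03  0.    0.36]
shift units [ 0.012 -0.013  0.201] dist mm 15.2 rows>= 0.2
level turn units [ 0.0006  0.0012 -0.    ]
```

```bash
python3 -m pendant '[[1,[0.01,-0.01,0.08],[0,0,0]],[1,[0,0,0.05],[0,0,0]],[1,[0,0,0.03],[0,0,0]],[1,[0,0,0],[0,0,0]]]'; python3 go.py 634 159.5 44
```

```text
time: 6.8
tcp_pos: [0.6347, 0.1597, 0.0473]
ee_rot: [[-0.971, 0.237, 0.004], [0.237, 0.971, 0.001], [-0.003, 0.002, -1.0]]
wrist_force: [0.2, 0.8, -2.3]
opening: 0.0587
t 6.8 tcp [634.7 159.7  47.3] jaw 76.3 z [ 0.004  0.001 -1.   ] F [ 0.2  0.8 -2.3] open 58.7 q [ 0.12  0.53 -0.04  1.    0.    0.36]
shift units [ 0.008 -0.005  0.043] dist mm 3.3 rows>= 0.1
level turn units [ 0.001   0.0021 -0.    ]
```

```bash
python3 -m pendant '[[1,[0,0,0.025],[0,0,0]],[1,[0,0,0.015],[0,0,0]],[1,[0,0,0],[0,0,0]]]'; python3 go.py 634 159.5 44
```

```text
time: 7.18
tcp_pos: [0.6349, 0.1598, 0.0444]
ee_rot: [[-0.971, 0.237, 0.004], [0.237, 0.971, 0.001], [-0.004, 0.002, -1.0]]
wrist_force: [0.5, 0.6, -2.4]
opening: 0.0586
t 7.17 tcp [634.9 159.8  44.4] jaw 76.3 z [ 0.004  0.001 -1.   ] F [ 0.5  0.6 -2.4] open 58.6 q [ 0.12  0.53 -0.04  1.    0.    0.36]
shift units [ 0.01  -0.006  0.005] dist mm 1.0 rows>= 0.0
level turn units [ 0.0011  0.0024 -0.    ]
```

```bash
python3 -m pendant '[[1,[0,0,0.015],[0,0,0]],[1,[0,0,0.01],[0,0,0]]]'; python3 -m pendant '[[1,[0,0,0.015],[0,0,0]],[1,[0,0,0],[0,0,0]]]'
```

```text
time: 7.42
tcp_pos: [0.635, 0.1598, 0.0441]
ee_rot: [[-0.971, 0.237, 0.005], [0.237, 0.971, 0.001], [-0.005, 0.002, -1.0]]
wrist_force: [-3.6, -0.7, 4.6]
opening: 0.0584
time: 7.68
tcp_pos: [0.635, 0.1598, 0.0443]
ee_rot: [[-0.971, 0.237, 0.007], [0.237, 0.971, 0.001], [-0.006, 0.002, -1.0]]
wrist_force: [-0.0, -0.4, -2.6]
opening: 0.0587
```

```bash
python3 -m pendant '[[1,[0,0,0.01],[0,0,0]],[0.3,[0,0,0],[0,0,0]],[-0.4,[0,0,0],[0,0,0]],[-1,[0,0,0],[0,0,0]],[-1,[0,0,0],[0,0,0]],[-1,[0,0,0],[0,0,0]],[-1,[0,0,-0.2],[0,0,0]],[-1,[0,0,-0.5],[0,0,0]],[-1,[0,0,-0.7],[0,0,0]],[-1,[0,0,-0.6],[0,0,0]],[-1,[0,0,0],[0,0,0]]]'; python3 go.py 435 -59.7 200;python3 - <<'E'
from h import *
for n in("side",):
    p,d=imaging.grab_frame(n); cv2.imwrite("pics/side3.png",p)
    cv2.imwrite("pics/side3c.png",cv2.resize(p[100:300,220:480],None,fx=3,fy=3,interpolation=2))
E
```

```text
time: 9.05
tcp_pos: [0.6344, 0.1596, 0.2027]
ee_rot: [[-0.971, 0.237, 0.01], [0.237, 0.971, 0.001], [-0.01, 0.004, -1.0]]
wrist_force: [0.4, 1.0, -0.2]
opening: 0.0852
t 9.05 tcp [634.4 159.6 202.7] jaw 76.3 z [ 0.01   0.001 -1.   ] F [ 0.4  1.  -0.2] open 85.2 q [0.12 0.44 0.22 1.34 0.   0.36]
shift units [ 1.889 -3.472  0.005] dist mm 296.4 rows>= 4.7
level turn units [ 0.0024  0.0062 -0.    ]
```

View pics/side3c.png

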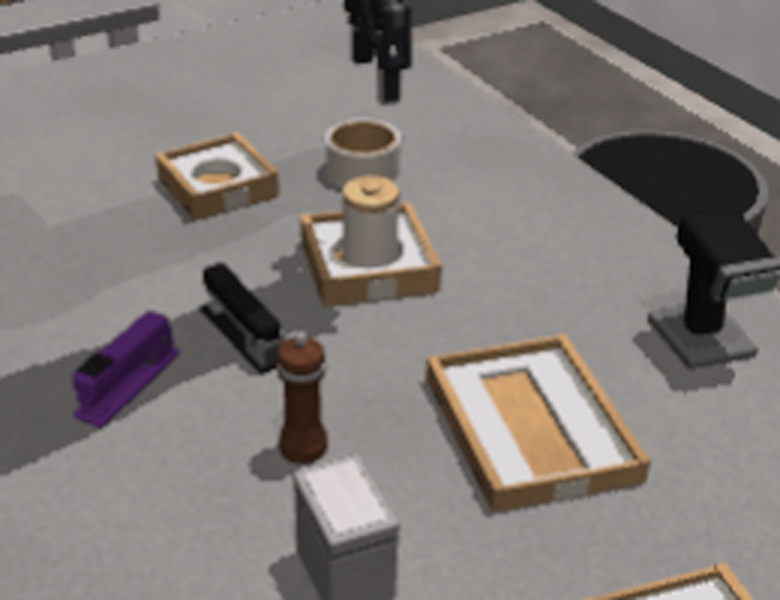

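```bash
python3 -m pendant '[[-1,[0.2,-0.35,0],[0,0.006,0]],[-1,[0.27,-0.5,0],[0,0,0]],[-1,[0.27,-0.5,0],[0,0,0]],[-1,[0.27,-0.5,0],[0,0,0]],[-1,[0.27,-0.5,0],[0,0,0]],[-1,[0.27,-0.5,0],[0,0,0]],[-1,[0.2,-0.5,0],[0,0,0]],[-1,[0,-0.5,0],[0,0,0]],[-1,[0,0,0],[0,0,0]]]'; python3 go.py 456 -126 200 18
```

```text
time: 10.22
tcp_pos: [0.4269, -0.0954, 0.1938]
ee_rot: [[-0.972, 0.236, -0.014], [0.236, 0.972, 0.005], [0.014, 0.001, -1.0]]
wrist_force: [-0.1, 0.0, 0.1]
opening: 0.0853
t 10.22 tcp [426.9 -95.4 193.8] jaw 76.4 z [-0.014  0.005 -1.   ] F [-0.1  0.   0.1] open 85.3 q [-0.41  0.09 -0.28  1.21 -0.   -0.17]
shift units [-0.472 -0.305 -0.089] dist mm 42.7 rows>= 0.7
yaw world deg -58.4 -> tool z turn units 0.648
level turn units [ 0.0009 -0.0091  0.    ]
```

```bash
python3 -m pendant '[[-1,[-0.4,-0.3,-0.3],[0,-0.009,0]],[-1,[0,0,0],[0,0,0.11]],[-1,[0,0,0],[0,0,0.11]],[-1,[0,0,0],[0,0,0.11]],[-1,[0,0,0],[0,0,0.11]],[-1,[0,0,0],[0,0,0.11]],[-1,[0,0,0],[0,0,0.1]],[-1,[0,0,0],[0,0.11,0]],[-1,[0,0,0],[0,0.11,0]],[-1,[0,0,0],[0,0.11,0]],[-1,[0,0,0],[0,0.11,0]],[-1,[0,0,0],[0,0.11,0]]]'; python3 go.py 456 -126 120 18
```

```text
time: 11.72
tcp_pos: [0.4516, -0.1136, 0.2144]
ee_rot: [[-0.173, 0.96, -0.22], [0.6, 0.28, 0.75], [0.781, -0.002, -0.624]]
wrist_force: [-0.7, 0.3, -1.0]
opening: 0.0852
t 11.72 tcp [ 451.6 -113.6  214.4] jaw 16.2 z [-0.22   0.75  -0.624] F [-0.7  0.3 -1. ] open 85.2 q [-0.71  0.57  0.1   1.92  0.44  0.39]
shift units [-1.093  0.013  0.649] dist mm 95.4 rows>= 1.5
yaw world deg 1.8 -> tool z turn units -0.019
level turn units [-0.0012 -0.4975  0.    ]
```

```bash
python3 -m pendant '[[-1,[-0.3,0,0.2],[0,0,0]],[-1,[-0.35,0,0.2],[0,0,0]],[-1,[-0.35,0,0.2],[0,0,0]],[-1,[0,0,0],[0,0,0]]]'; python3 go.py 456 -126 120 18
```

```text
time: 12.22
tcp_pos: [0.4546, -0.1231, 0.1204]
ee_rot: [[-0.163, 0.96, -0.227], [0.591, 0.28, 0.756], [0.79, -0.011, -0.613]]
wrist_force: [0.3, 0.7, 0.7]
opening: 0.0853
t 12.22 tcp [ 454.6 -123.1  120.4] jaw 16.2 z [-0.227  0.756 -0.613] F [0.3 0.7 0.7] open 85.3 q [-0.72  0.67  0.02  1.75  0.43  0.38]
shift units [-0.03   0.007 -0.031] dist mm 3.2 rows>= 0.1
yaw world deg 1.8 -> tool z turn units -0.02
level turn units [-0.0069 -0.5027  0.    ]
```

```bash
python3 go.py 430.7 -45.6 49.4;python3 - <<'E'
from h import *
for n in("top","side"):
    p,d=imaging.grab_frame(n)
    q=proj(n,[.435,-.08,.06])[0].astype(int); a=p[max(q[1]-60,0):q[1]+60,max(q[0]-80,0):q[0]+80]
    cv2.imwrite(f"pics/{n}4.png",cv2.resize(a,None,fx=4,fy=4,interpolation=2))
E
```

```text
t 12.22 tcp [ 454.6 -123.1  120.4] jaw 16.2 z [-0.227  0.756 -0.613] F [0.3 0.7 0.7] open 85.3 q [-0.72  0.67  0.02  1.75  0.43  0.38]
shift units [-0.084 -0.007  1.434] dist mm 107.8 rows>= 1.7
level turn units [-0.0069 -0.5027  0.    ]
```

View pics/side4.png

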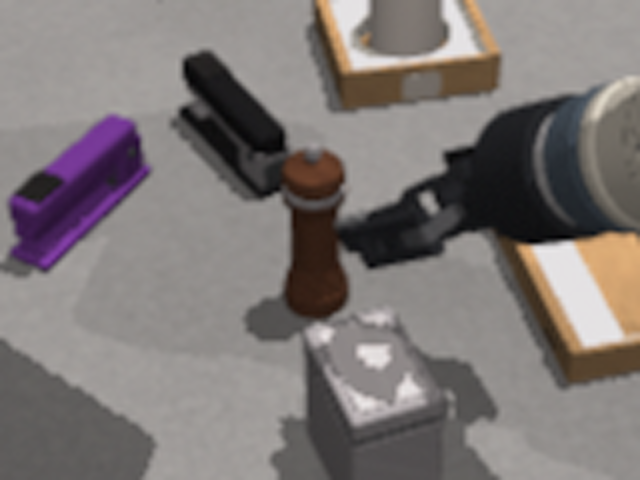

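View pics/top4.png

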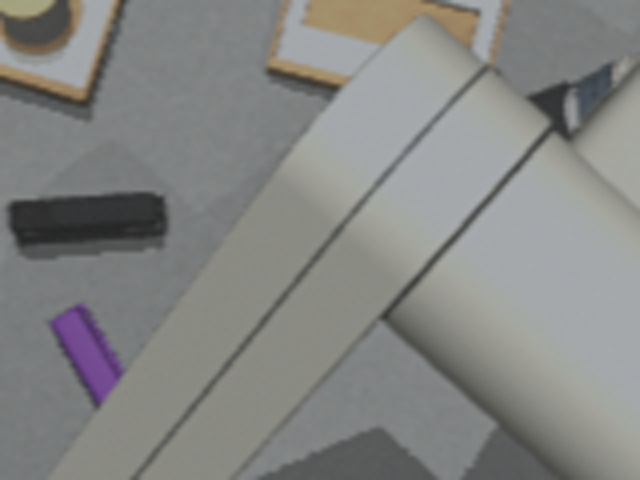

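```bash
python3 -m pendant '[[-1,[-0.04,0,0.3],[0,0,0]],[-1,[-0.04,0,0.3],[0,0,0]],[-1,[0,0,0.2],[0,0,0]],[-1,[0,0,0],[0,0,0]]]'; python3 go.py 430.7 -45.6 49.4;python3 - <<'E'
from h import *
for n in("side",):
    p,d=imaging.grab_frame(n)
    q=proj(n,[.435,-.08,.06])[0].astype(int); a=p[max(q[1]-60,0):q[1]+60,max(q[0]-80,0):q[0]+80]
    cv2.imwrite(f"pics/{n}5.png",cv2.resize(a,None,fx=4,fy=4,interpolation=2))
E
```

```text
time: 12.82
tcp_pos: [0.4438, -0.0802, 0.0843]
ee_rot: [[-0.17, 0.96, -0.223], [0.596, 0.281, 0.752], [0.784, -0.005, -0.62]]
wrist_force: [0.3, -0.1, -0.5]
opening: 0.0856
t 12.82 tcp [443.8 -80.2  84.3] jaw 16.3 z [-0.223  0.752 -0.62 ] F [ 0.3 -0.1 -0.5] open 85.6 q [-0.68  0.65 -0.12  1.61  0.46  0.41]
shift units [-0.06  -0.035  0.674] dist mm 50.8 rows>= 0.8
level turn units [-0.0032 -0.4993  0.    ]
```

View pics/side5.png

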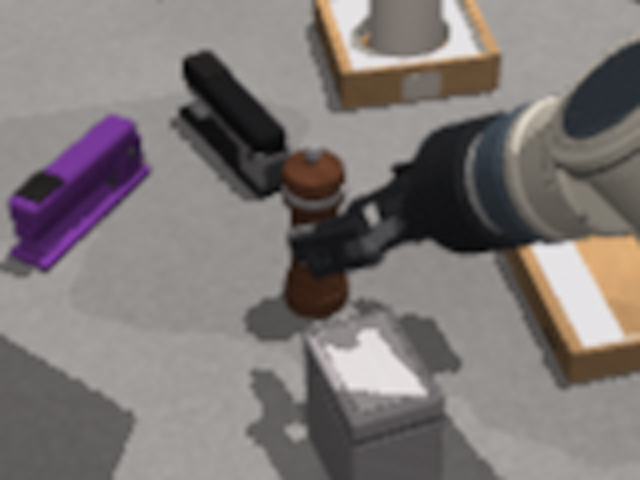

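```bash
python3 -m pendant '[[-1,[-0.03,-0.02,0.2],[0,0,0]],[-1,[-0.02,-0.01,0.2],[0,0,0]],[-1,[0,0,0.17],[0,0,0]],[-1,[0,0,0],[0,0,0]]]'; python3 go.py 430.7 -45.6 49.4;python3 - <<'E'
from h import *
for n in("side",):
    p,d=imaging.grab_frame(n)
    q=proj(n,[.435,-.08,.06])[0].astype(int); a=p[max(q[1]-60,0):q[1]+60,max(q[0]-80,0):q[0]+80]
    cv2.imwrite(f"pics/{n}6.png",cv2.resize(a,None,fx=4,fy=4,interpolation=2))
E
```

```text
time: 13.38
tcp_pos: [0.433, -0.0508, 0.0539]
ee_rot: [[-0.172, 0.96, -0.221], [0.598, 0.28, 0.751], [0.783, -0.003, -0.622]]
wrist_force: [-0.8, -0.4, 0.4]
opening: 0.0853
t 13.38 tcp [433.  -50.8  53.9] jaw 16.2 z [-0.221  0.751 -0.622] F [-0.8 -0.4  0.4] open 85.3 q [-0.65  0.65 -0.22  1.5   0.48  0.44]
shift units [ 0.    -0.01   0.096] dist mm 7.3 rows>= 0.1
level turn units [-0.0021 -0.4983  0.    ]
```

View pics/side6.png

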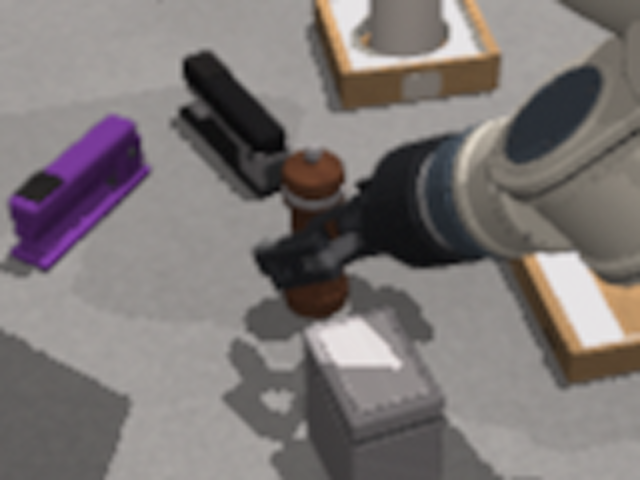

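```bash
python3 -m pendant '[[-1,[0,0,0.07],[0,0,0]],[1,[0,0,0],[0,0,0]],[1,[0,0,0],[0,0,0]],[1,[0,0,0],[0,0,0]],[1,[0,0,0],[0,0,0]],[1,[0,0,0],[0,0,0]],[1,[0,0,0],[0,0,0]],[1,[0,0,0],[0,0,0]],[1,[0,0,0],[0,0,0]],[1,[0,0,0],[0,0,0]]]' 40; python3 go.py 430.7 -45.6 49.4;python3 - <<'E'
from h import *
for n in("side",):
    p,d=imaging.grab_frame(n)
    q=proj(n,[.435,-.08,.06])[0].astype(int); a=p[max(q[1]-60,0):q[1]+60,max(q[0]-80,0):q[0]+80]
    cv2.imwrite(f"pics/{n}7.png",cv2.resize(a,None,fx=4,fy=4,interpolation=2))
E
```

```text
time: 14.68
tcp_pos: [0.4327, -0.048, 0.0509]
ee_rot: [[-0.172, 0.96, -0.219], [0.599, 0.279, 0.75], [0.782, -0.002, -0.624]]
wrist_force: [-1.3, 0.6, 0.6]
opening: 0.0309
t 14.68 tcp [432.7 -48.   50.9] jaw 16.2 z [-0.219  0.75  -0.624] F [-1.3  0.6  0.6] open 30.9 q [-0.64  0.65 -0.22  1.48  0.49  0.44]
shift units [ 0.008 -0.016  0.043] dist mm 3.5 rows>= 0.1
level turn units [-0.0013 -0.4976  0.    ]
```

View pics/side7.png

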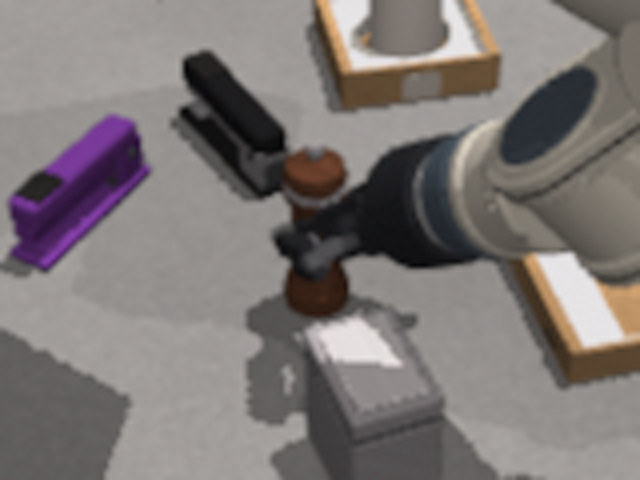

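```bash
cat > gom.py <<'E'
import sys; from h import *
# gom.py TCPx y z ; reference up-vector in tool frame at grip
u=np.array([.782,-.002,-.624]); u/=np.linalg.norm(u)
o=manip.get_obs(); p=o["tcp_pos"]; Rm=o["ee_rot"]; a=[float(v) for v in sys.argv[1:]]
d=Rm.T@(np.array(a[:3])/1000-p)
up=Rm.T@np.array([0,0,1.]); v=np.cross(u,up)
print("t",round(o["time"],2),"tcp",(p*1000).round(1),"jaw",round(np.degrees(np.arctan2(Rm[1,1],Rm[0,1])),1),"F",o["wrist_force"].round(1),"open",round(o["opening"]*1000,1),"q",o["joint_pos"].round(2))
print("shift units",(d/.075).round(3),"dist",round(np.linalg.norm(d)*1000,1),"tilt err deg",round(np.degrees(np.linalg.norm(v)),2),"fix turn",(v/(np.pi/2)).round(4))
E
python3 -m pendant '[[1,[0.12,0,-0.1],[0,0,0]],[1,[0.25,0,-0.2],[0,0,0]],[1,[0.3,0,-0.24],[0,0,0]],[1,[0.3,0,-0.24],[0,0,0]],[1,[0.1,0,-0.08],[0,0,0]],[1,[0,0,0],[0,0,0]]]'; python3 gom.py 554.5 401 160
```

```text
time: 15.48
tcp_pos: [0.4329, -0.0486, 0.1586]
ee_rot: [[-0.173, 0.96, -0.219], [0.6, 0.279, 0.749], [0.781, -0.002, -0.625]]
wrist_force: [0.4, -0.7, -2.5]
opening: 0.0312
t 15.47 tcp [432.9 -48.6 158.6] jaw 16.2 F [ 0.4 -0.7 -2.5] open 31.2 q [-0.64  0.53 -0.12  1.71  0.49  0.44]
shift units [3.332 3.231 4.125] dist 465.7 tilt err deg 0.08 fix turn [0.0001 0.0008 0.0001]
```

```bash
python3 -m pendant '[[1,[0.14,0.14,0.18],[0,0,0]],[1,[0.28,0.27,0.345],[0,0,0]],[1,[0.28,0.27,0.345],[0,0,0]],[1,[0.28,0.27,0.345],[0,0,0]],[1,[0.28,0.27,0.345],[0,0,0]],[1,[0.28,0.27,0.345],[0,0,0]],[1,[0.14,0.14,0.18],[0,0,0]],[1,[0,0,0],[0,0,0]]]'; python3 gom.py 554.5 401 160
```

```text
time: 16.48
tcp_pos: [0.4928, 0.1922, 0.1529]
ee_rot: [[-0.165, 0.959, -0.229], [0.595, 0.282, 0.753], [0.787, -0.012, -0.617]]
wrist_force: [-1.0, 0.6, -1.6]
opening: 0.031
t 16.48 tcp [492.8 192.2 152.9] jaw 16.4 F [-1.   0.6 -1.6] open 31.0 q [-0.2   0.49 -0.17  1.46  0.76  0.86]
shift units [1.596 1.573 1.849] dist 217.9 tilt err deg 0.74 fix turn [-0.004  -0.0052 -0.005 ]
```

```bash
python3 -m pendant '[[1,[0.16,0.16,0.18],[-0.004,-0.005,-0.005]],[1,[0.28,0.28,0.32],[0,0,0]],[1,[0.28,0.28,0.32],[0,0,0]],[1,[0.28,0.28,0.32],[0,0,0]],[1,[0.28,0.28,0.32],[0,0,0]],[1,[0.14,0.14,0.16],[0,0,0]],[1,[0,0,0],[0,0,0]]]'; python3 gom.py 554.5 401 110
```

```text
time: 17.35
tcp_pos: [0.5482, 0.3801, 0.154]
ee_rot: [[-0.163, 0.96, -0.228], [0.6, 0.28, 0.749], [0.783, -0.015, -0.622]]
wrist_force: [-0.6, -1.0, -2.2]
opening: 0.0308
t 17.35 tcp [548.2 380.1 154. ] jaw 16.3 F [-0.6 -1.  -2.2] open 30.8 q [ 0.12  0.54 -0.03  1.21  0.88  1.31]
shift units [-0.306  0.167  0.554] dist 49.1 tilt err deg 0.74 fix turn [-0.0051 -0.0013 -0.0063]
```

```bash
python3 -m pendant '[[1,[-0.15,0.08,0.28],[-0.005,-0.001,-0.006]],[1,[-0.15,0.08,0.28],[0,0,0]],[1,[0,0,0],[0,0,0]]]'; python3 gom.py 554.5 401 55;python3 - <<'E'
from h import *
for n in("top","side"):
    p,d=imaging.grab_frame(n)
    q=proj(n,[.557,.389,.05])[0].astype(int); a=p[max(q[1]-60,0):q[1]+60,max(q[0]-80,0):q[0]+80]
    cv2.imwrite(f"pics/{n}8.png",cv2.resize(a,None,fx=4,fy=4,interpolation=2))
E
```

```text
time: 17.73
tcp_pos: [0.5533, 0.3987, 0.1073]
ee_rot: [[-0.168, 0.961, -0.221], [0.601, 0.278, 0.75], [0.781, -0.006, -0.624]]
wrist_force: [-0.3, -0.5, -1.7]
opening: 0.031
t 17.73 tcp [553.3 398.7 107.3] jaw 16.1 F [-0.3 -0.5 -1.7] open 31.0 q [ 0.15  0.59 -0.08  1.07  0.89  1.36]
shift units [-0.53   0.028  0.455] dist 52.4 tilt err deg 0.26 fix turn [-0.0018  0.0002 -0.0022]
```

View pics/side8.png

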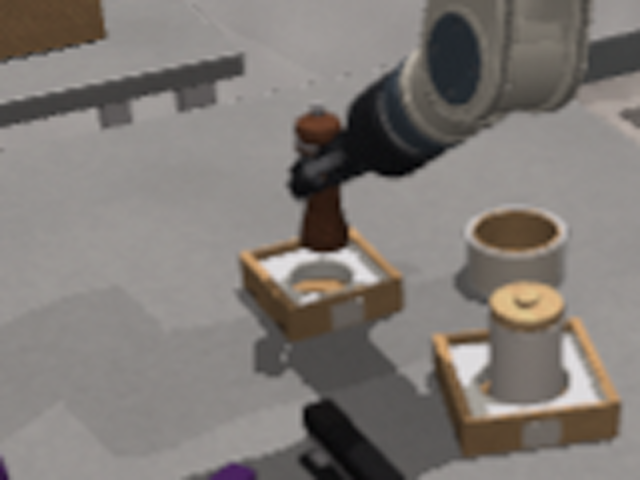

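View pics/top8.png

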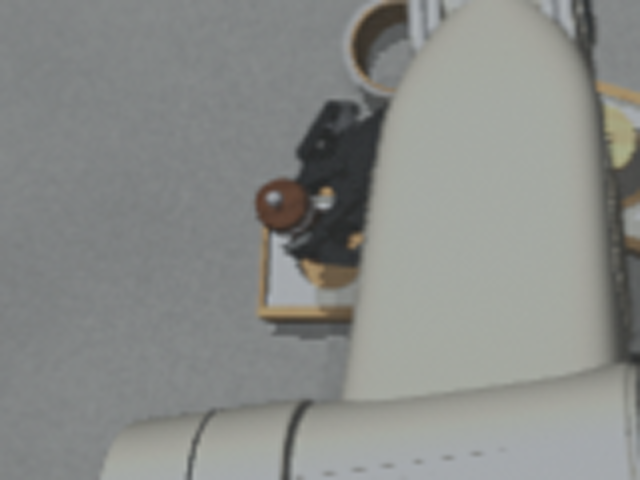

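Run:
```python
from h import *
for n,pt,z in (("top",(273,198),.186),("side",(318,112),.184),("side",(325,240),.057)):
    q=proj(n,[.557,.389,.05])[0].astype(int); px=np.array([max(q[0]-80,0),max(q[1]-60,0)])+(np.array(pt)+.5)/4-.5
    print(n,plane(n,px,z)[0].round(4))
for n,pt in (("top",(557,389,24)),("side",(557,389,24))): 
    q=proj(n,[.557,.389,.05])[0].astype(int); print(n,(proj(n,np.array(pt)/1000)[0]-[max(q[0]-80,0),max(q[1]-60,0)])*4)
```

```text
top [0.5614 0.3854 0.186 ]
side [0.5539 0.371  0.184 ]
side [0.5577 0.3848 0.057 ]
top [329.16877637 249.8392063 ]
side [323.21201069 269.20225804]
```

Run:
```python
from h import *
for n in ("top","side"):
    q=proj(n,[.557,.389,.05])[0].astype(int)
    for pt in ((557,389,14),(557,389,57),(557,389,184),(556,387,184),(561,385,184),(561,385,57)): print(n,pt,((proj(n,np.array(pt)/1000)[0]-[max(q[0]-80,0),max(q[1]-60,0)]+.5)*4-.5).round(1))
from over import *
p,d=imaging.grab_frame("side"); cv2.imwrite("pics/side9.png",p)
p,d=imaging.grab_frame("top"); cv2.imwrite("pics/top9.png",p)
s=[(circ((557,389),60,24),R),(circ((557,389),44,56),G),(circ((557,389),10,186),G),(box((557,389),0.5,110,110,34),G)]
draw("side","pics/side9.png",s,240,370,110,210,6,"pics/os9.png"); draw("top","pics/top9.png",s,160,260,130,230,6,"pics/ot9.png")
```

```text
top (557, 389, 14) [334.1 253.9]
top (557, 389, 57) [319.1 242.6]
top (557, 389, 184) [268.6 204.4]
top (556, 387, 184) [271.2 205.8]
top (561, 385, 184) [274.4 199.2]
top (561, 385, 57) [324.3 237.8]
side (557, 389, 14) [325.4 280.4]
side (557, 389, 57) [322.4 238.1]
side (557, 389, 184) [312.7 103.2]
side (556, 387, 184) [312.5 104.3]
side (561, 385, 184) [319.  103.9]
side (561, 385, 57) [328.4 239. ]
```

View pics/os9.png

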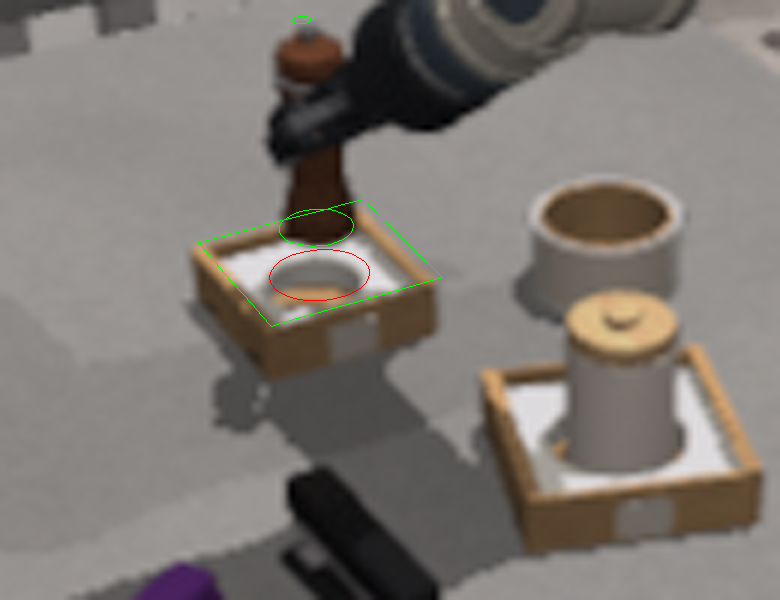

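View pics/ot9.png

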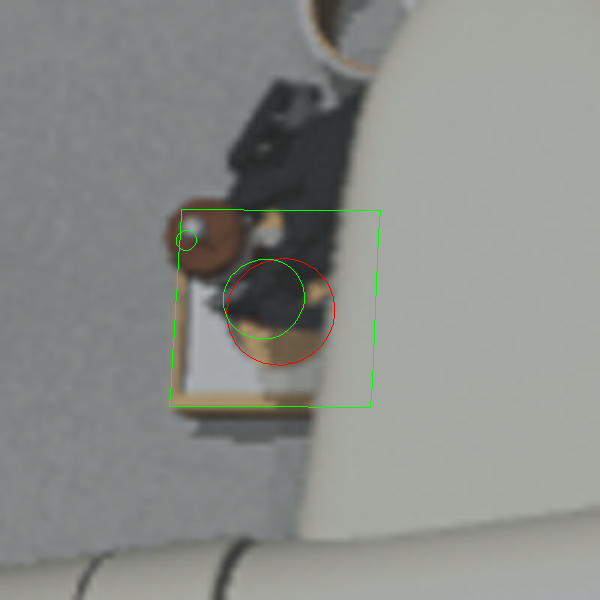

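```bash
python3 gom.py 550.3 400.7 68
```

```text
t 17.93 tcp [554.7 398.9 110. ] jaw 16.1 F [ 0.2  0.2 -2.8] open 30.9 q [ 0.15  0.58 -0.08  1.08  0.89  1.36]
shift units [-0.413 -0.049  0.381] dist 42.3 tilt err deg 0.03 fix turn [0.0001 0.0003 0.0001]
```

```bash
python3 -m pendant '[[1,[-0.13,-0.015,0.12],[0,0,0]],[1,[-0.13,-0.015,0.12],[0,0,0]],[1,[-0.1,0,0.09],[0,0,0]],[1,[-0.03,0,0.03],[0,0,0]],[1,[0,0,0],[0,0,0]]]'; python3 gom.py 551.5 400.8 57
```

```text
time: 18.55
tcp_pos: [0.5517, 0.4003, 0.0683]
ee_rot: [[-0.172, 0.961, -0.216], [0.6, 0.276, 0.751], [0.781, -0.001, -0.624]]
wrist_force: [0.1, 0.2, -2.1]
opening: 0.0312
t 18.55 tcp [551.7 400.3  68.3] jaw 16.0 F [ 0.1  0.2 -2.1] open 31.2 q [ 0.15  0.62 -0.13  0.98  0.89  1.37]
shift units [-0.113 -0.001  0.099] dist 11.3 tilt err deg 0.07 fix turn [0.0004 0.0005 0.0005]
```

```bash
python3 -m pendant '[[1,[-0.06,0,0.05],[0,0,0]],[1,[-0.04,0,0.035],[0,0,0]],[1,[0,0,0],[0,0,0]]]'; python3 gom.py 551.5 400.8 55
python3 - <<'E'
from h import *
p,d=imaging.grab_frame("side")
cv2.imwrite("pics/side10.png",cv2.resize(p[110:210,240:370],None,fx=6,fy=6,interpolation=2))
E
```

```text
time: 18.92
tcp_pos: [0.5519, 0.4008, 0.0582]
ee_rot: [[-0.172, 0.961, -0.216], [0.6, 0.276, 0.751], [0.781, -0.0, -0.624]]
wrist_force: [-0.1, 0.3, -2.4]
opening: 0.0314
t 18.93 tcp [551.9 400.8  58.2] jaw 16.1 F [-0.1  0.3 -2.4] open 31.4 q [ 0.15  0.63 -0.14  0.96  0.89  1.37]
shift units [-0.032 -0.005  0.028] dist 3.2 tilt err deg 0.11 fix turn [0.0007 0.0005 0.0009]
```

View pics/side10.png

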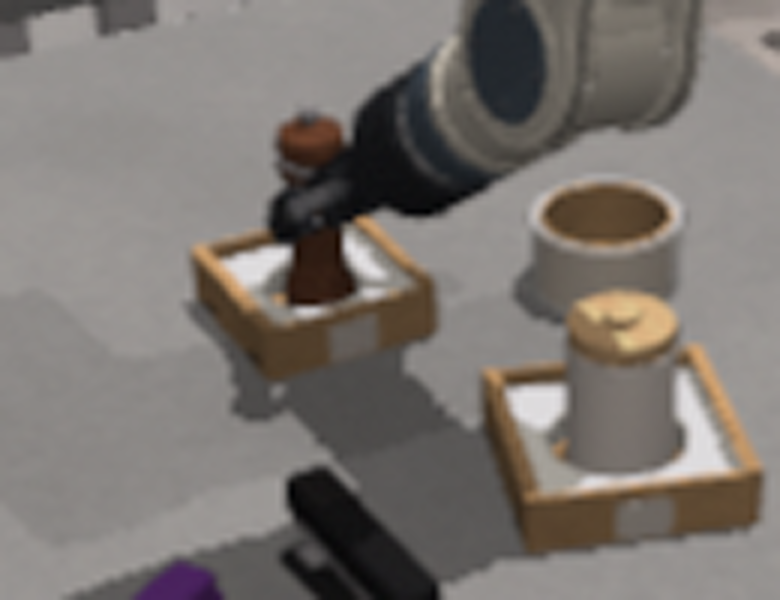

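```bash
python3 -m pendant '[[1,[-0.02,0,0.016],[0,0,0]],[1,[-0.01,0,0.008],[0,0,0]]]';python3 -m pendant '[[1,[-0.015,0,0.012],[0,0,0]]]';python3 -m pendant '[[1,[-0.015,0,0.012],[0,0,0]]]'; python3 gom.py 551.5 400.8 55
```

```text
time: 19.23
tcp_pos: [0.5521, 0.4008, 0.0557]
ee_rot: [[-0.173, 0.961, -0.216], [0.6, 0.276, 0.751], [0.781, 0.001, -0.624]]
wrist_force: [0.4, 0.5, -2.8]
opening: 0.0311
time: 19.35
tcp_pos: [0.5522, 0.401, 0.0549]
ee_rot: [[-0.173, 0.961, -0.215], [0.599, 0.276, 0.752], [0.782, 0.001, -0.623]]
wrist_force: [-3.4, -3.0, 9.8]
opening: 0.0311
time: 19.48
tcp_pos: [0.5522, 0.4013, 0.0549]
ee_rot: [[-0.173, 0.961, -0.215], [0.597, 0.276, 0.753], [0.783, 0.002, -0.622]]
wrist_force: [-4.4, -6.2, 14.1]
opening: 0.0311
t 19.48 tcp [552.2 401.3  54.9] jaw 16.0 F [-4.4 -6.2 14.1] open 31.1 q [ 0.15  0.64 -0.14  0.95  0.89  1.37]
shift units [-0.002 -0.011 -0.003] dist 0.8 tilt err deg 0.25 fix turn [ 0.0015 -0.0016  0.0018]
```

```bash
python3 -m pendant '[[1,[0.01,0,-0.01],[0,0,0]],[0.6,[0,0,0],[0,0,0]],[0.2,[0,0,0],[0,0,0]],[-0.2,[0,0,0],[0,0,0]],[-0.6,[0,0,0],[0,0,0]],[-1,[0,0,0],[0,0,0]],[-1,[0,0,0],[0,0,0]],[-1,[0,0,-0.2],[0,0,0]],[-1,[0,0,-0.4],[0,0,0]],[-1,[0,0,-0.5],[0,0,0]],[-1,[0,0,-0.5],[0,0,0]],[-1,[0,0,0],[0,0,0]]]'; python3 go.py 400 -207 180
python3 - <<'E'
from h import *
p,d=imaging.grab_frame("side")
cv2.imwrite("pics/side11.png",cv2.resize(p[110:210,240:370],None,fx=6,fy=6,interpolation=2))
E
```

```text
time: 20.98
tcp_pos: [0.5783, 0.309, 0.1327]
ee_rot: [[-0.174, 0.961, -0.216], [0.596, 0.277, 0.753], [0.784, 0.002, -0.621]]
wrist_force: [0.2, 0.7, 0.0]
opening: 0.0855
t 20.98 tcp [578.3 309.  132.7] jaw 16.1 z [-0.216  0.753 -0.621] F [0.2 0.7 0. ] open 85.5 q [0.01 0.6  0.   1.31 0.85 1.14]
shift units [-3.197 -4.189 -5.061] dist mm 548.0 rows>= 8.8
level turn units [ 0.0013 -0.4989  0.    ]
```

View pics/side11.png

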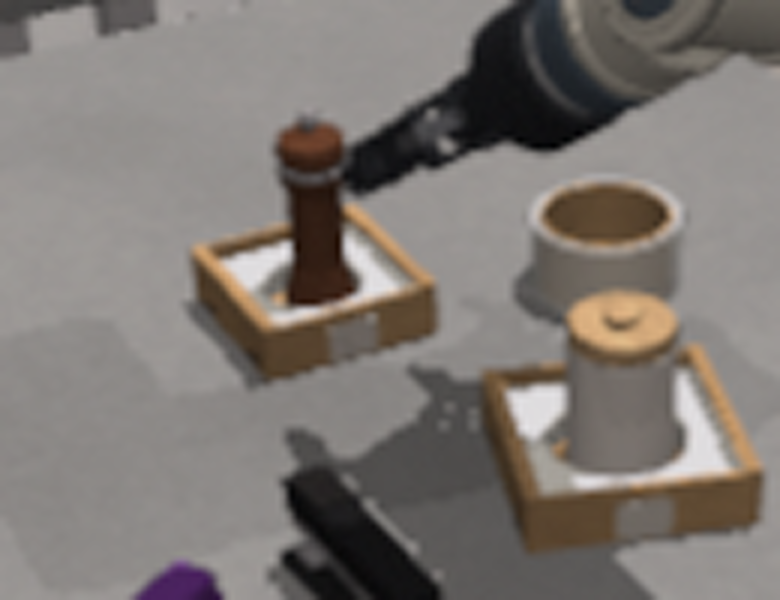

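```bash
python3 -m pendant '[[-1,[0.3,0,-0.24],[0,0,0]],[-1,[0.4,0,-0.32],[0,0,0]],[-1,[0,0,0],[0,-0.11,0]],[-1,[0,0,0],[0,-0.11,0]],[-1,[0,0,0],[0,-0.11,0]],[-1,[0,0,0],[0,-0.11,0]],[-1,[0,0,0],[0,-0.06,0.05]],[-1,[0,0,0],[0,0,0.1]],[-1,[0,0,0],[0,0,0.1]],[-1,[0,0,0],[0,0,0]]]'; python3 go.py 400 -207.4 180 -6.4
```

```text
time: 22.28
tcp_pos: [0.5712, 0.3196, 0.191]
ee_rot: [[0.117, 0.992, -0.038], [0.99, -0.113, 0.087], [0.082, -0.047, -0.995]]
wrist_force: [0.5, -0.2, -0.2]
opening: 0.0858
t 22.27 tcp [571.2 319.6 191. ] jaw -6.5 z [-0.038  0.087 -0.995] F [ 0.5 -0.2 -0.2] open 85.8 q [0.34 0.45 0.2  1.33 0.09 2.03]
shift units [-7.234 -1.461 -0.379] dist mm 554.2 rows>= 8.9
yaw world deg 0.1 -> tool z turn units -0.001
level turn units [-0.0302 -0.0523  0.    ]
```

```bash
python3 -m pendant '[[-1,[0,0,0],[-0.03,-0.052,0]],[-1,[-0.4,-0.08,0],[0,0,0]],[-1,[-0.68,-0.14,0],[0,0,0]],[-1,[-0.68,-0.14,0],[0,0,0]],[-1,[-0.68,-0.14,0],[0,0,0]],[-1,[-0.68,-0.14,0],[0,0,0]],[-1,[-0.68,-0.14,0],[0,0,0]],[-1,[-0.68,-0.14,0],[0,0,0]],[-1,[-0.68,-0.14,0],[0,0,0]],[-1,[-0.68,-0.14,0],[0,0,0]],[-1,[-0.68,-0.14,0],[0,0,0]],[-1,[-0.4,-0.1,0],[0,0,0]]]'; python3 go.py 400 -207.4 150 -6.4
```

```text
time: 23.78
tcp_pos: [0.4112, -0.1956, 0.1841]
ee_rot: [[0.057, 0.998, -0.001], [0.998, -0.057, -0.001], [-0.001, -0.001, -1.0]]
wrist_force: [0.7, 0.9, 0.2]
opening: 0.0855
t 23.77 tcp [ 411.2 -195.6  184.1] jaw -3.3 z [-0.001 -0.001 -1.   ] F [0.7 0.9 0.2] open 85.5 q [-0.63  0.12 -0.28  1.17 -0.    1.  ]
shift units [-0.165 -0.14   0.455] dist mm 37.8 rows>= 0.6
yaw world deg -3.1 -> tool z turn units 0.035
level turn units [-0.0007  0.0006  0.    ]
```

```bash
python3 -m pendant '[[-1,[-0.15,-0.13,0.25],[0,0,0.035]],[-1,[0,0,0.2],[0,0,0]],[-1,[0,0,0],[0,0,0]]]'; python3 go.py 400 -207.4 38 -6.4
python3 - <<'E'
from h import *
for n in("top","side"):
    p,d=imaging.grab_frame(n)
    q=proj(n,[.400,-.207,.09])[0].astype(int); a=p[max(q[1]-50,0):q[1]+50,max(q[0]-65,0):q[0]+65]
    cv2.imwrite(f"pics/{n}12.png",cv2.resize(a,None,fx=5,fy=5,interpolation=2))
E
```

```text
time: 24.15
tcp_pos: [0.3996, -0.2082, 0.1483]
ee_rot: [[0.107, 0.994, -0.001], [0.994, -0.107, -0.001], [-0.001, -0.001, -1.0]]
wrist_force: [0.4, -0.5, -0.6]
opening: 0.0856
t 24.15 tcp [ 399.6 -208.2  148.3] jaw -6.1 z [-0.001 -0.001 -1.   ] F [ 0.4 -0.5 -0.6] open 85.6 q [-0.67  0.13 -0.36  1.08 -0.    1.01]
shift units [0.012 0.005 1.471] dist mm 110.3 rows>= 1.8
yaw world deg -0.3 -> tool z turn units 0.003
level turn units [-0.0005  0.0004  0.    ]
```

View pics/side12.png

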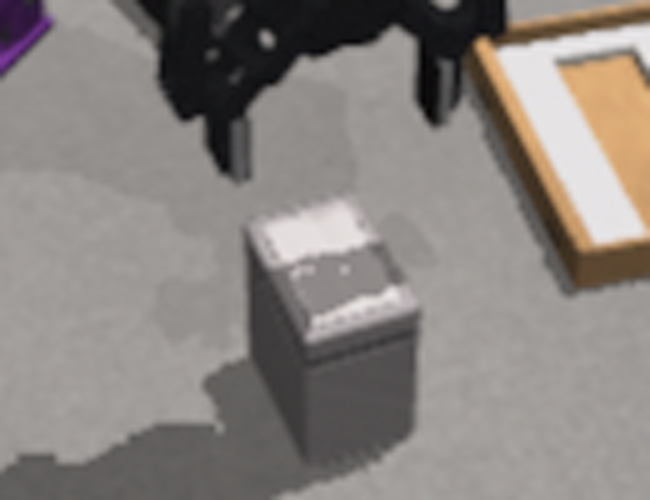

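View pics/top12.png

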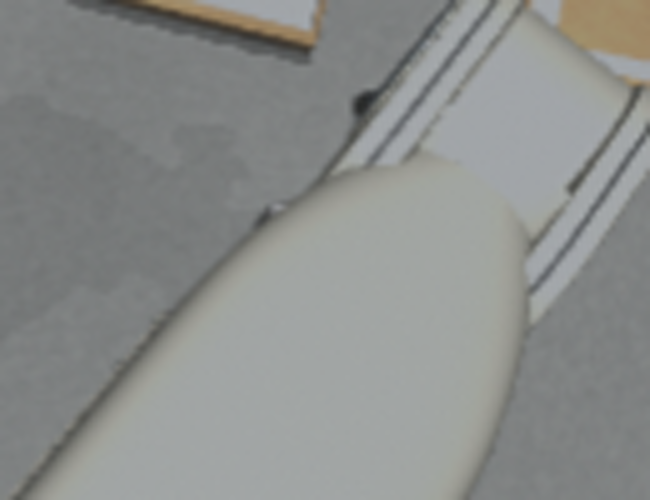

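```bash
python3 -m pendant '[[-1,[0,0,0.3],[0,0,0]],[-1,[0,0,0.3],[0,0,0]],[-1,[0,0,0.3],[0,0,0]],[-1,[0,0,0.3],[0,0,0]],[-1,[0,0,0.2],[0,0,0]],[-1,[0,0,0],[0,0,0]]]'; python3 go.py 400 -207.4 38 -6.4
```

```text
time: 25.0
tcp_pos: [0.4047, -0.2083, 0.0458]
ee_rot: [[0.095, 0.995, 0.008], [0.995, -0.095, -0.007], [-0.006, 0.008, -1.0]]
wrist_force: [0.6, 0.4, -0.1]
opening: 0.0851
t 25.0 tcp [ 404.7 -208.3   45.8] jaw -5.4 z [ 0.008 -0.007 -1.   ] F [ 0.6  0.4 -0.1] open 85.1 q [-0.66  0.23 -0.53  0.8  -0.    1.01]
shift units [ 0.007 -0.064  0.103] dist mm 9.1 rows>= 0.1
yaw world deg -1.0 -> tool z turn units 0.011
level turn units [ 0.0052  0.0037 -0.    ]
```

```bash
python3 -m pendant '[[-1,[0.007,-0.06,0.05],[0.005,0.004,0.011]],[-1,[0,0,0],[0,0,0]],[1,[0,0,0],[0,0,0]],[1,[0,0,0],[0,0,0]],[1,[0,0,0],[0,0,0]],[1,[0,0,0],[0,0,0]],[1,[0,0,0],[0,0,0]],[1,[0,0,0],[0,0,0]]]' 40; python3 go.py 400 -207.4 38 -6.4
```

```text
time: 26.0
tcp_pos: [0.401, -0.2077, 0.0442]
ee_rot: [[0.111, 0.994, 0.002], [0.994, -0.111, -0.001], [-0.001, 0.002, -1.0]]
wrist_force: [-0.3, -0.0, -0.2]
opening: 0.0556
t 26.0 tcp [ 401.  -207.7   44.2] jaw -6.4 z [ 0.002 -0.001 -1.   ] F [-0.3 -0.  -0.2] open 55.6 q [-0.66  0.23 -0.53  0.8   0.    1.02]
shift units [ 0.003 -0.013  0.082] dist mm 6.2 rows>= 0.1
yaw world deg 0.0 -> tool z turn units -0.0
level turn units [ 0.0015  0.0005 -0.    ]
```

```bash
python3 -m pendant '[[1,[0,0,-0.15],[0,0,0]],[1,[0,0,-0.35],[0,0,0]],[1,[0,0,-0.4],[0,0,0]],[1,[0,0,-0.25],[0,0,0]],[1,[0,0,0],[0,0,0.048]]]'; python3 go.py 576.5 -422 145 -10.7
```

```text
time: 26.62
tcp_pos: [0.4005, -0.2074, 0.1356]
ee_rot: [[0.187, 0.982, 0.002], [0.982, -0.187, -0.001], [-0.0, 0.002, -1.0]]
wrist_force: [0.1, 0.3, -3.2]
opening: 0.0556
t 26.62 tcp [ 400.5 -207.4  135.6] jaw -10.8 z [ 0.002 -0.001 -1.   ] F [ 0.1  0.3 -3.2] open 55.6 q [-0.66  0.14 -0.38  1.04  0.    1.09]
shift units [-2.371  2.841 -0.118] dist mm 277.7 rows>= 4.4
yaw world deg 0.1 -> tool z turn units -0.001
level turn units [ 0.0015  0.0002 -0.    ]
```

```bash
python3 -m pendant '[[1,[-0.15,0.18,-0.03],[0,0,0]],[1,[-0.29,0.345,-0.03],[0,0,0]],[1,[-0.33,0.39,-0.03],[0,0,0]],[1,[-0.33,0.39,-0.03],[0,0,0]],[1,[-0.33,0.39,0],[0,0,0]],[1,[-0.33,0.39,0],[0,0,0]],[1,[-0.29,0.345,0],[0,0,0]],[1,[-0.2,0.25,0],[0,0,0]],[1,[-0.1,0.12,0],[0,0,0]],[1,[0,0,0],[0,0,0]]]'; python3 go.py 576.5 -422 100 -10.7
```

```text
time: 27.88
tcp_pos: [0.578, -0.4256, 0.1517]
ee_rot: [[0.188, 0.982, 0.004], [0.982, -0.188, -0.001], [-0.001, 0.004, -1.0]]
wrist_force: [-0.1, 0.5, -3.0]
opening: 0.0553
t 27.88 tcp [ 578.  -425.6  151.7] jaw -10.8 z [ 0.004 -0.001 -1.   ] F [-0.1  0.5 -3. ] open 55.3 q [-0.75  0.58  0.33  1.32  0.    1.01]
shift units [ 0.044 -0.032  0.689] dist mm 51.8 rows>= 0.8
yaw world deg 0.1 -> tool z turn units -0.001
level turn units [ 0.0025  0.0004 -0.    ]
```

```bash
python3 -m pendant '[[1,[0.04,-0.03,0.25],[0.0025,0,0]],[1,[0,0,0.25],[0,0,0]],[1,[0,0,0.1],[0,0,0]],[1,[0,0,0],[0,0,0]]]'; python3 go.py 576.5 -422 60 -10.7;  python3 - <<'E'
from over import *
tcp=manip.get_obs()["tcp_pos"]*1000; z=tcp[2]-44.2
s=[(box((576.5,-422),-10.7,72,96,24),R),(box((576.5,-422),-10.7,122,146,34),G),(box(tcp[:2],-10.8,56,80,z),B),(box(tcp[:2],-10.8,56,80,z+90),B)]
for n in("top","side"):
    p,d=imaging.grab_frame(n); cv2.imwrite(f"pics/{n}13r.png",p)
    q=proj(n,[.576,-.422,.05])[0].astype(int)
    draw(n,f"pics/{n}13r.png",s,q[0]-70,q[0]+60,max(q[1]-70,0),min(q[1]+60,400),4.5,f"pics/{n}13.png")
E
```

```text
time: 28.38
tcp_pos: [0.5754, -0.4205, 0.1077]
ee_rot: [[0.187, 0.982, 0.0], [0.982, -0.187, -0.001], [-0.001, 0.0, -1.0]]
wrist_force: [-0.7, -0.7, -2.3]
opening: 0.0554
t 28.38 tcp [ 575.4 -420.5  107.7] jaw -10.8 z [ 0.    -0.001 -1.   ] F [-0.7 -0.7 -2.3] open 55.4 q [-0.75  0.59  0.23  1.22 -0.    1.01]
shift units [-0.017  0.019  0.636] dist mm 47.7 rows>= 0.8
yaw world deg 0.1 -> tool z turn units -0.001
level turn units [ 0.0001  0.0004 -0.    ]
```

View pics/side13.png

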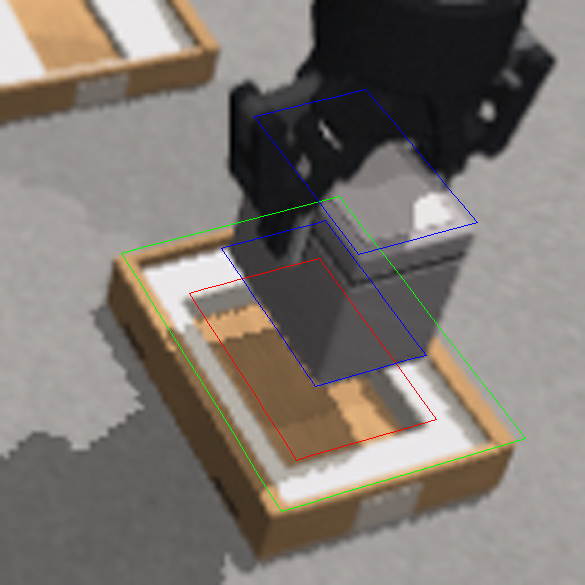

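View pics/top13.png

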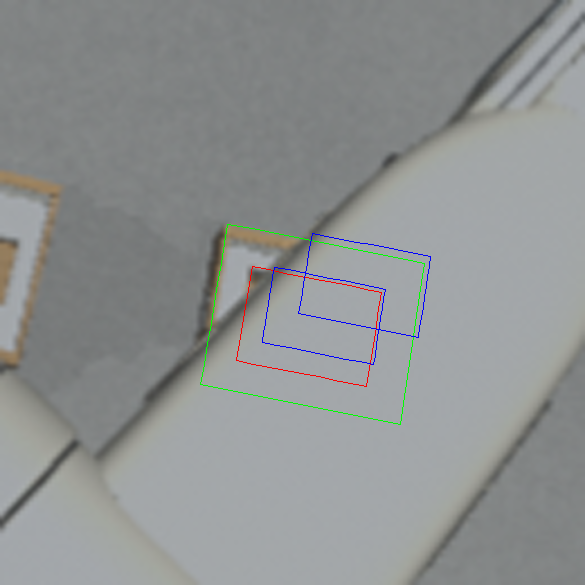

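```bash
python3 go.py 572.5 -420 72 -10.7; python3 -m pendant '[[1,[-0.005,-0.035,0.2],[0,0,0]],[1,[0,0,0.15],[0,0,0]],[1,[0,0,0.1],[0,0,0]],[1,[0,0,0],[0,0,0]]]'; python3 go.py 572.5 -420 60 -10.7;  python3 - <<'E'
from over import *
tcp=manip.get_obs()["tcp_pos"]*1000; z=tcp[2]-44.2
s=[(box((573.3,-420),-10.7,72,96,24),R),(box((573.3,-420),-10.7,122,146,34),G),(box(tcp[:2],-10.8,56,80,z),B),(box(tcp[:2],-10.8,56,80,z+90),B)]
for n in("side",):
    p,d=imaging.grab_frame(n); cv2.imwrite(f"pics/{n}14r.png",p)
    q=proj(n,[.576,-.422,.05])[0].astype(int)
    draw(n,f"pics/{n}14r.png",s,q[0]-70,q[0]+60,max(q[1]-70,0),min(q[1]+60,400),4.5,f"pics/{n}14.png")
E
```

```text
t 28.48 tcp [ 575.8 -420.9  108.4] jaw -10.8 z [ 0.001 -0.002 -1.   ] F [-0.3 -0.6 -2.3] open 55.7 q [-0.75  0.59  0.23  1.22 -0.    1.01]
shift units [ 0.004 -0.046  0.486] dist mm 36.6 rows>= 0.6
yaw world deg 0.1 -> tool z turn units -0.001
level turn units [ 0.0009  0.0009 -0.    ]
time: 28.98
tcp_pos: [0.573, -0.4209, 0.0729]
ee_rot: [[0.188, 0.982, 0.002], [0.982, -0.188, -0.002], [-0.002, 0.002, -1.0]]
wrist_force: [0.4, -0.4, -1.2]
opening: 0.0555
t 28.98 tcp [ 573.  -420.9   72.9] jaw -10.8 z [ 0.002 -0.002 -1.   ] F [ 0.4 -0.4 -1.2] open 55.5 q [-0.75  0.6   0.17  1.14 -0.    1.01]
shift units [ 0.011 -0.009  0.173] dist mm 13.0 rows>= 0.2
yaw world deg 0.1 -> tool z turn units -0.001
level turn units [ 0.0013  0.0011 -0.    ]
```

View pics/side14.png

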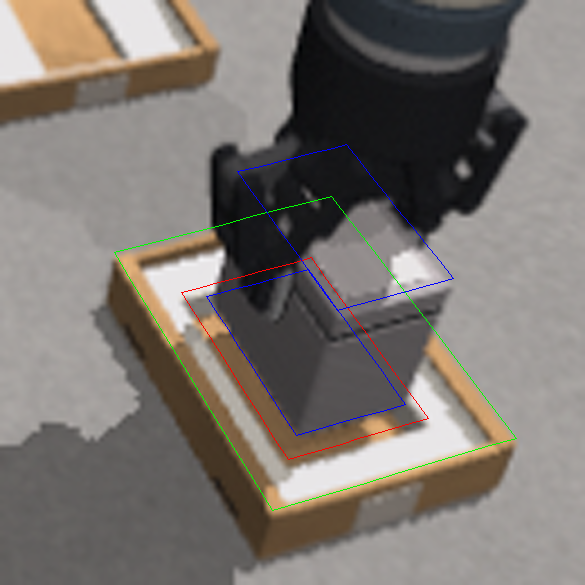

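```bash
python3 -m pendant '[[1,[0.01,-0.01,0.12],[0,0,0]],[1,[0,0,0.08],[0,0,0]],[1,[0,0,0.05],[0,0,0]],[1,[0,0,0],[0,0,0]]]'; python3 go.py 572.5 -420 48 -10.7
```

```text
time: 29.52
tcp_pos: [0.5728, -0.4203, 0.0537]
ee_rot: [[0.187, 0.982, 0.003], [0.982, -0.187, -0.003], [-0.002, 0.003, -1.0]]
wrist_force: [-0.1, -0.0, -2.3]
opening: 0.0554
t 29.52 tcp [ 572.8 -420.3   53.7] jaw -10.8 z [ 0.003 -0.003 -1.   ] F [-0.1 -0.  -2.3] open 55.4 q [-0.75  0.61  0.14  1.09 -0.    1.01]
shift units [ 0.004 -0.005  0.076] dist mm 5.7 rows>= 0.1
yaw world deg 0.1 -> tool z turn units -0.001
level turn units [ 0.0019  0.0016 -0.    ]
```

```bash
python3 -m pendant '[[1,[0,0,0.04],[0.002,0.0015,0]],[1,[0,0,0.02],[0,0,0]],[1,[0,0,0],[0,0,0]]]'; python3 -m pendant '[[1,[0,0,0.015],[0,0,0]]]'; python3 -m pendant '[[1,[0,0,0.015],[0,0,0]]]'
```

```text
time: 29.9
tcp_pos: [0.5731, -0.4206, 0.0493]
ee_rot: [[0.187, 0.982, 0.0], [0.982, -0.187, -0.0], [-0.0, 0.0, -1.0]]
wrist_force: [0.1, 0.6, -2.7]
opening: 0.0558
time: 30.02
tcp_pos: [0.5731, -0.4207, 0.0483]
ee_rot: [[0.187, 0.982, 0.001], [0.982, -0.187, -0.001], [-0.001, 0.001, -1.0]]
wrist_force: [-0.3, 0.3, -3.1]
opening: 0.0554
time: 30.15
tcp_pos: [0.5731, -0.4206, 0.0482]
ee_rot: [[0.187, 0.982, 0.001], [0.982, -0.187, -0.001], [-0.001, 0.001, -1.0]]
wrist_force: [-4.8, 3.3, 11.3]
opening: 0.0551
```

Contact comes at 0.0482 m, which is the predicted height of the pocket floor. I'll release and lift off.

```bash
python3 -m pendant '[[1,[0,0,-0.005],[0,0,0]],[0.3,[0,0,0],[0,0,0]],[-0.2,[0,0,0],[0,0,0]],[-0.6,[0,0,0],[0,0,0]],[-1,[0,0,0],[0,0,0]],[-1,[0,0,0],[0,0,0]],[-1,[0,0,-0.2],[0,0,0]],[-1,[0,0,-0.4],[0,0,0]],[-1,[0,0,-0.6],[0,0,0]],[-1,[0,0,-0.6],[0,0,0]],[-1,[0,0,0],[0,0,0]]]'; python3 go.py 456.5 109 180 4.2;  python3 - <<'E'
from over import *
s=[(box((633,-137.3),-14.2,50,142,13),R),(box((633,-137.3),-14.2,140,180,26),G)]
st=[(box((456.5,109.3),4.2,34,126,0),B),(box((456.5,109.3),4.2,26,126,53),G)]
for n in("top","side"):
    p,d=imaging.grab_frame(n); cv2.imwrite(f"pics/{n}15r.png",p)
    q=proj(n,[.633,-.137,.02])[0].astype(int)
    draw(n,f"pics/{n}15r.png",s,q[0]-60,q[0]+60,q[1]-50,q[1]+50,6,f"pics/{n}15.png")
    q=proj(n,[.456,.109,.03])[0].astype(int)
    draw(n,f"pics/{n}15r.png",st,q[0]-35,q[0]+35,q[1]-30,q[1]+30,10,f"pics/{n}15s.png")
cv2.imwrite("pics/side15t.png",cv2.resize(cv2.imread("pics/side15r.png")[220:400,340:540],None,fx=3,fy=3,interpolation=2))
E
```

```text
time: 31.52
tcp_pos: [0.5733, -0.4208, 0.1931]
ee_rot: [[0.187, 0.982, 0.005], [0.982, -0.187, -0.004], [-0.003, 0.005, -1.0]]
wrist_force: [0.3, 0.6, 0.1]
opening: 0.0851
t 31.52 tcp [ 573.3 -420.8  193.1] jaw -10.8 z [ 0.005 -0.004 -1.   ] F [0.3 0.6 0.1] open 85.1 q [-0.75  0.55  0.39  1.4  -0.    1.01]
shift units [ 6.647 -2.855  0.137] dist mm 542.7 rows>= 8.7
yaw world deg 15.0 -> tool z turn units -0.167
level turn units [ 0.0033  0.0022 -0.    ]
```

View pics/side15t.png

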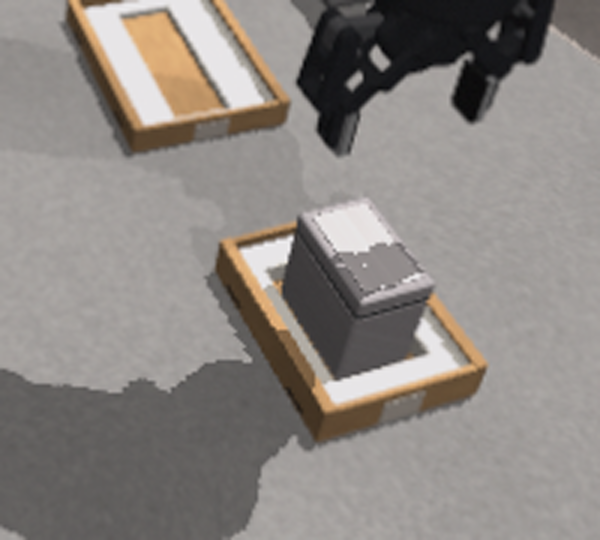

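View pics/top15.png

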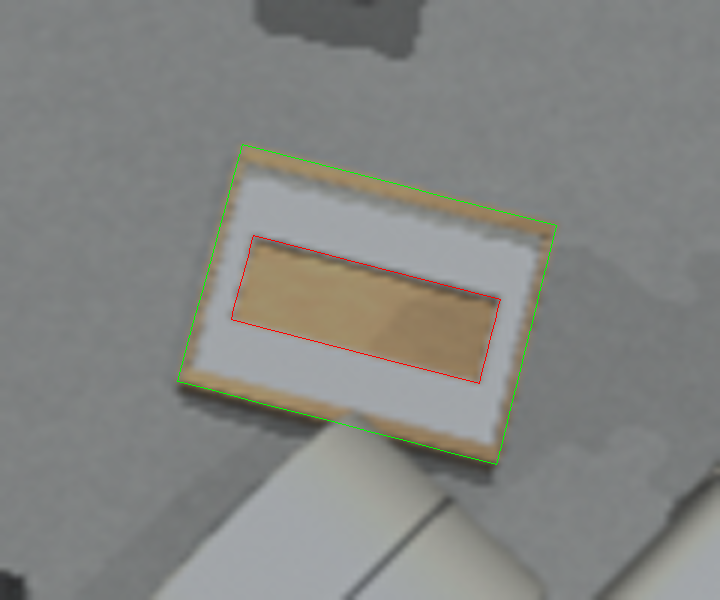

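View pics/side15.png

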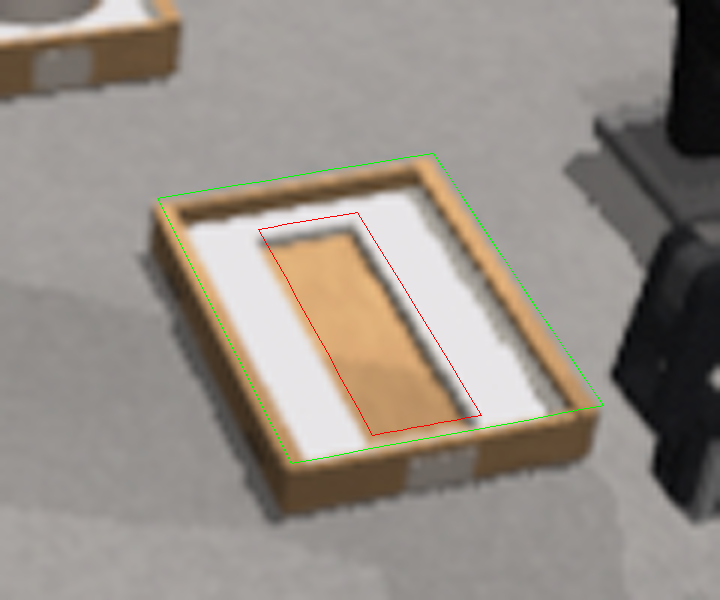

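View pics/top15s.png

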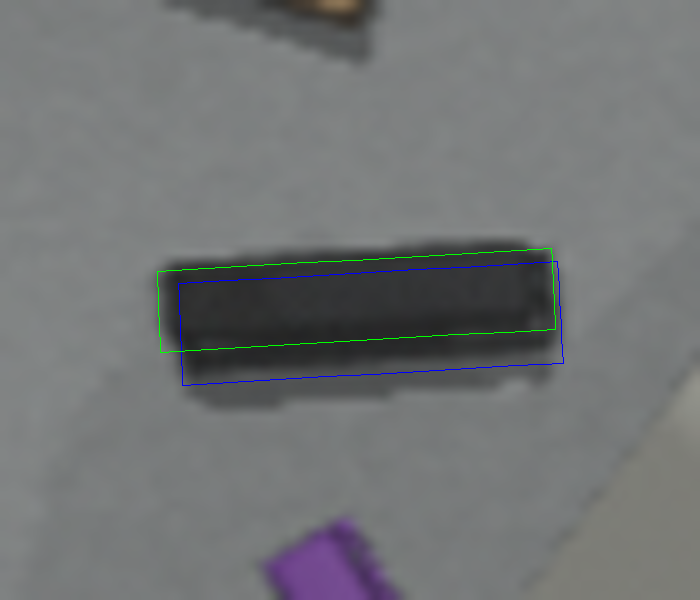

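View pics/side15s.png

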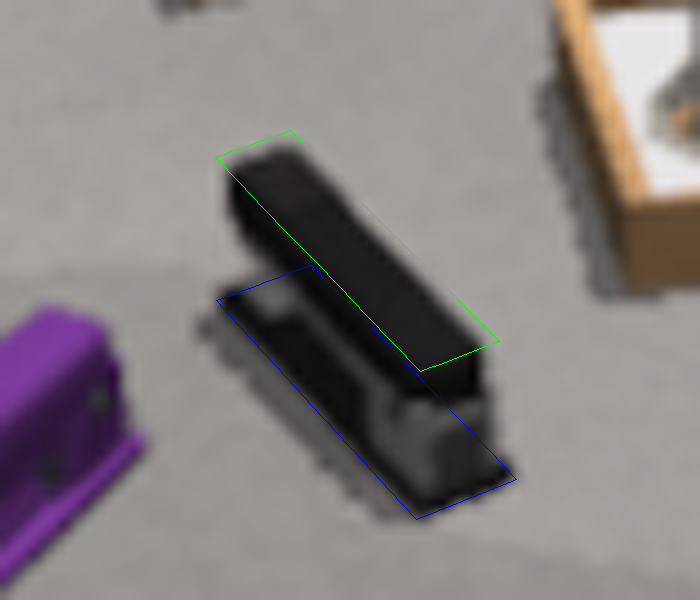

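```bash
python3 -m pendant '[[-1,[0,0,0],[0.003,0.002,-0.085]],[-1,[0,0,0],[0,0,-0.085]],[-1,[0.4,-0.06,0],[0,0,0]],[-1,[0.7,-0.1,0],[0,0,0]],[-1,[0.7,-0.1,0],[0,0,0]],[-1,[0.7,-0.1,0],[0,0,0]],[-1,[0.7,-0.1,0],[0,0,0]],[-1,[0.7,-0.1,0],[0,0,0]],[-1,[0.7,-0.1,0],[0,0,0]],[-1,[0.7,-0.1,0],[0,0,0]],[-1,[0.7,-0.1,0],[0,0,0]],[-1,[0.7,-0.1,0],[0,0,0]]]'; python3 go.py 456.5 108.5 120 4
```

```text
time: 33.12
tcp_pos: [0.4466, 0.0888, 0.1811]
ee_rot: [[-0.081, 0.996, -0.026], [0.997, 0.081, 0.016], [0.018, -0.025, -1.0]]
wrist_force: [0.0, -0.9, -0.6]
opening: 0.0855
t 33.12 tcp [446.6  88.8 181.1] jaw 4.6 z [-0.026  0.016 -1.   ] F [ 0.  -0.9 -0.6] open 85.5 q [ 0.    0.14 -0.27  1.19  0.02  1.49]
shift units [0.237 0.173 0.815] dist mm 65.0 rows>= 1.0
yaw world deg -0.6 -> tool z turn units 0.007
level turn units [-0.0158 -0.0116  0.    ]
```

```bash
python3 -m pendant '[[-1,[0.1,0.1,0.2],[-0.016,-0.012,0.007]],[-1,[0,0,0.2],[0,0,0]],[-1,[0,0,0.2],[0,0,0]],[-1,[0,0,0],[0,0,0]]]'; python3 go.py 456.5 108.5 60 4
```

```text
time: 33.62
tcp_pos: [0.4486, 0.1014, 0.132]
ee_rot: [[-0.076, 0.997, -0.005], [0.997, 0.076, -0.001], [-0.001, -0.006, -1.0]]
wrist_force: [-0.2, 0.6, 0.2]
opening: 0.0857
t 33.62 tcp [448.6 101.4 132. ] jaw 4.4 z [-0.005 -0.001 -1.   ] F [-0.2  0.6  0.2] open 85.7 q [ 0.04  0.16 -0.36  1.05 -0.    1.53]
shift units [0.088 0.117 0.959] dist mm 72.7 rows>= 1.2
yaw world deg -0.4 -> tool z turn units 0.004
level turn units [-0.0035  0.0004  0.    ]
```

```bash
python3 -m pendant '[[-1,[0.09,0.115,0.2],[-0.003,0,0.004]],[-1,[0,0,0.25],[0,0,0]],[-1,[0,0,0.2],[0,0,0]],[-1,[0,0,0],[0,0,0]]]'; python3 go.py 456.5 108.5 25 4
python3 - <<'E'
from over import *
for n in("side",):
    p,d=imaging.grab_frame(n)
    q=proj(n,[.456,.109,.05])[0].astype(int)
    cv2.imwrite("pics/side16.png",cv2.resize(p[q[1]-50:q[1]+40,q[0]-50:q[0]+50],None,fx=6,fy=6,interpolation=2))
E
```

```text
time: 34.12
tcp_pos: [0.4565, 0.1084, 0.0825]
ee_rot: [[-0.069, 0.998, -0.002], [0.998, 0.069, -0.001], [-0.001, -0.002, -1.0]]
wrist_force: [0.3, 0.5, 0.3]
opening: 0.0853
t 34.12 tcp [456.5 108.4  82.5] jaw 4.0 z [-0.002 -0.001 -1.   ] F [0.3 0.5 0.3] open 85.3 q [ 0.05  0.22 -0.43  0.92 -0.    1.56]
shift units [0.001 0.002 0.767] dist mm 57.5 rows>= 0.9
yaw world deg 0.0 -> tool z turn units -0.001
level turn units [-0.0013  0.0004  0.    ]
```

View pics/side16.png

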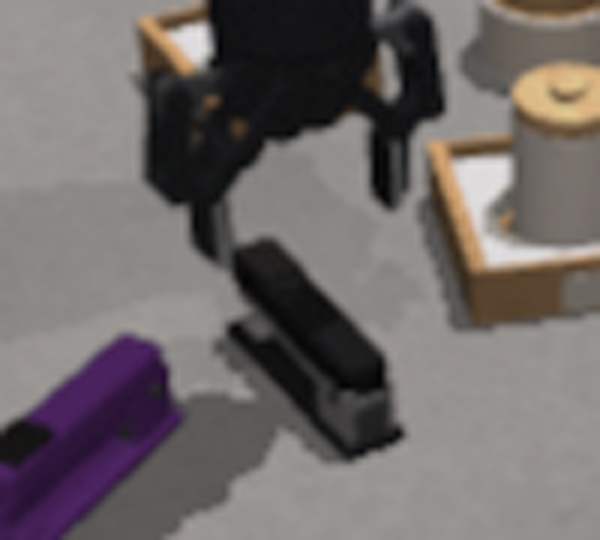

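Run:
```python
from h import *
p=cv2.imread("pics/top0.png"); hsv=cv2.cvtColor(p,cv2.COLOR_BGR2HSV)
m=((hsv[...,0]>120)&(hsv[...,0]<160)&(hsv[...,1]>80)).astype(np.uint8)
n,l,s,c=cv2.connectedComponentsWithStats(m)
for i in range(1,n):
    if s[i,4]>60:
        cn=np.argwhere(l==i)[:,::-1]
        for z in(0.,.05):
            P=plane("top",cn.astype(float),z)*1000; k=P[:,0].argmax(); print(i,z,"xmax pt",P[k].round(0),"y range",P[:,1].min().round(),P[:,1].max().round())
        d=np.array([.998,.07]); Q=P[:,:2]-[456.5,108.5]; a=Q@[.998,.07]; b=Q@[-.07,.998]
        print(" along jaw of pts with |b|<15:", a[abs(b)<15].max().round(1) if (abs(b)<15).any() else None)
```

```text
3 0.0 xmax pt [389. 116.   0.] y range 51.0 138.0
3 0.05 xmax pt [385. 111.  50.] y range 49.0 133.0
 along jaw of pts with |b|<15: -71.0
7 0.0 xmax pt [229. 218.   0.] y range 214.0 340.0
7 0.05 xmax pt [231. 210.  50.] y range 205.0 327.0
 along jaw of pts with |b|<15: None
```

```bash
python3 -m pendant '[[-0.4,[0,0,0],[0,0,0]],[-0.4,[0,0,0],[0,0,0]],[-0.4,[0,0,0.2],[0,0,0]],[-0.4,[0,0,0.2],[0,0,0]],[-0.4,[0,0,0.2],[0,0,0]],[-0.4,[0,0,0.1],[0,0,0]],[-0.4,[0,0,0],[0,0,0]]]'; python3 go.py 456.5 108.5 25 4
```

```text
time: 35.05
tcp_pos: [0.4594, 0.1084, 0.0332]
ee_rot: [[-0.069, 0.998, 0.006], [0.998, 0.069, -0.0], [-0.001, 0.006, -1.0]]
wrist_force: [-0.5, -0.3, -0.2]
opening: 0.0594
t 35.05 tcp [459.4 108.4  33.2] jaw 3.9 z [ 0.006 -0.    -1.   ] F [-0.5 -0.3 -0.2] open 59.4 q [ 0.05  0.28 -0.51  0.78 -0.    1.56]
shift units [ 0.004 -0.04   0.109] dist mm 8.7 rows>= 0.1
yaw world deg 0.1 -> tool z turn units -0.001
level turn units [ 0.0037  0.0005 -0.    ]
```

```bash
python3 -m pendant '[[-0.4,[0,-0.04,0.09],[0.004,0,0]],[-0.4,[0,0,0.02],[0,0,0]],[-0.4,[0,0,0],[0,0,0]]]'; python3 go.py 456.5 108.5 25 4;python3 - <<'E'
from over import *
for n in("side",):
    p,d=imaging.grab_frame(n)
    q=proj(n,[.456,.109,.05])[0].astype(int)
    cv2.imwrite("pics/side17.png",cv2.resize(p[q[1]-50:q[1]+40,q[0]-50:q[0]+50],None,fx=6,fy=6,interpolation=2))
E
```

```text
time: 35.42
tcp_pos: [0.4569, 0.1082, 0.0254]
ee_rot: [[-0.069, 0.998, 0.001], [0.998, 0.069, -0.001], [-0.001, 0.001, -1.0]]
wrist_force: [-0.5, -0.4, 0.2]
opening: 0.0597
t 35.42 tcp [456.9 108.2  25.4] jaw 3.9 z [ 0.001 -0.001 -1.   ] F [-0.5 -0.4  0.2] open 59.7 q [ 0.05  0.28 -0.52  0.77 -0.    1.56]
shift units [ 0.004 -0.005  0.006] dist mm 0.6 rows>= 0.0
yaw world deg 0.1 -> tool z turn units -0.001
level turn units [ 0.0004  0.0005 -0.    ]
```

View pics/side17.png

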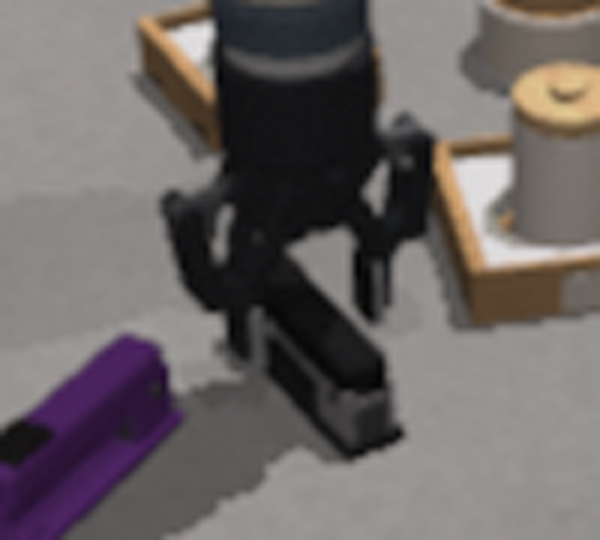

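Both fingers straddle the stapler arm at mid-length, so I'll close.

```bash
python3 -m pendant '[[0,[0,0,0],[0,0,0]],[1,[0,0,0],[0,0,0]],[1,[0,0,0],[0,0,0]],[1,[0,0,0],[0,0,0]],[1,[0,0,0],[0,0,0]],[1,[0,0,0],[0,0,0]]]' 45; python3 go.py 456.5 108.5 25 4
```

```text
time: 36.22
tcp_pos: [0.4574, 0.1083, 0.0259]
ee_rot: [[-0.069, 0.998, 0.002], [0.998, 0.069, -0.001], [-0.001, 0.002, -1.0]]
wrist_force: [-0.4, -0.5, 0.4]
opening: 0.0252
t 36.23 tcp [457.4 108.3  25.9] jaw 3.9 z [ 0.002 -0.001 -1.   ] F [-0.4 -0.5  0.4] open 25.2 q [ 0.05  0.28 -0.52  0.77 -0.    1.56]
shift units [ 0.004 -0.011  0.012] dist mm 1.3 rows>= 0.0
yaw world deg 0.1 -> tool z turn units -0.001
level turn units [ 0.0011  0.0005 -0.    ]
```

```bash
python3 -m pendant '[[1,[0,0,-0.12],[0,0,0]],[1,[0,0,-0.3],[0,0,0]],[1,[0,0,-0.4],[0,0,0]],[1,[0,0,-0.3],[0,0,0]],[1,[0,0,0],[0,0,0.05]],[1,[0,0,0],[0,0,0.08]],[1,[0,0,0],[0,0,0.072]],[1,[0,0,0],[0,0,0]]]'; python3 go.py 632 -137 110 -14.2
```

```text
time: 37.22
tcp_pos: [0.4552, 0.1082, 0.1151]
ee_rot: [[0.254, 0.967, -0.001], [0.967, -0.254, -0.001], [-0.001, -0.001, -1.0]]
wrist_force: [0.5, -0.8, -2.3]
opening: 0.0251
t 37.23 tcp [455.2 108.2 115.1] jaw -14.7 z [-0.001 -0.001 -1.   ] F [ 0.5 -0.8 -2.3] open 25.1 q [ 0.05  0.19 -0.38  1.   -0.    1.88]
shift units [-2.563  3.111  0.068] dist mm 302.4 rows>= 4.8
yaw world deg 0.5 -> tool z turn units -0.006
level turn units [-0.0006  0.0007  0.    ]
```

```bash
python3 -m pendant '[[1,[-0.14,0.17,0],[0,0,-0.006]],[1,[-0.27,0.33,0],[0,0,0]],[1,[-0.32,0.39,0],[0,0,0]],[1,[-0.32,0.39,0],[0,0,0]],[1,[-0.32,0.39,0],[0,0,0]],[1,[-0.32,0.39,0],[0,0,0]],[1,[-0.32,0.39,0],[0,0,0]],[1,[-0.27,0.33,0],[0,0,0]],[1,[-0.15,0.18,0],[0,0,0]],[1,[-0.06,0.08,0],[0,0,0]],[1,[0,0,0],[0,0,0]]]'; python3 go.py 632 -137 70 -14.2
```

```text
time: 38.6
tcp_pos: [0.6369, -0.1331, 0.1149]
ee_rot: [[0.212, 0.977, -0.006], [0.977, -0.212, 0.001], [-0.0, -0.006, -1.0]]
wrist_force: [0.4, 0.3, -3.1]
opening: 0.0253
t 38.6 tcp [ 636.9 -133.1  114.9] jaw -12.3 z [-0.006  0.001 -1.   ] F [ 0.4  0.3 -3.1] open 25.3 q [-0.33  0.48  0.07  1.16 -0.    1.45]
shift units [-0.064 -0.049  0.599] dist mm 45.3 rows>= 0.7
yaw world deg -1.9 -> tool z turn units 0.022
level turn units [-0.0036  0.0001  0.    ]
```

```bash
python3 -m pendant '[[1,[-0.06,-0.05,0.2],[-0.0036,0,0.022]],[1,[0,0,0.15],[0,0,0]],[1,[0,0,0.1],[0,0,0]],[1,[0,0,0],[0,0,0]]]'; python3 go.py 632 -137 40 -14.2;  python3 - <<'E'
from over import *
o=manip.get_obs();tcp=o["tcp_pos"]*1000; z=tcp[2]-25.9; a=np.degrees(np.arctan2(o["ee_rot"][1,1],o["ee_rot"][0,1]))
s=[(box((632,-137),-14.2,50,142,13),R),(box((632,-137),-14.2,140,180,26),G),(box(tcp[:2],a,34,126,z),B),(box(tcp[:2],a,26,126,z+53),B)]
for n in("top","side"):
    p,d=imaging.grab_frame(n); cv2.imwrite(f"pics/{n}18r.png",p)
    q=proj(n,[.632,-.137,.05])[0].astype(int)
    draw(n,f"pics/{n}18r.png",s,q[0]-60,q[0]+60,q[1]-50,q[1]+50,6,f"pics/{n}18.png")
E
```

```text
time: 39.1
tcp_pos: [0.6312, -0.1341, 0.0808]
ee_rot: [[0.241, 0.971, -0.0], [0.971, -0.241, 0.0], [0.0, -0.0, -1.0]]
wrist_force: [0.1, -0.2, -2.2]
opening: 0.0254
t 39.1 tcp [ 631.2 -134.1   80.8] jaw -13.9 z [-0.  0. -1.] F [ 0.1 -0.2 -2.2] open 25.4 q [-0.34  0.49 -0.01  1.07  0.    1.47]
shift units [-0.035  0.02   0.544] dist mm 40.9 rows>= 0.7
yaw world deg -0.3 -> tool z turn units 0.003
level turn units [-0.0002 -0.0002  0.    ]
```

View pics/side18.png

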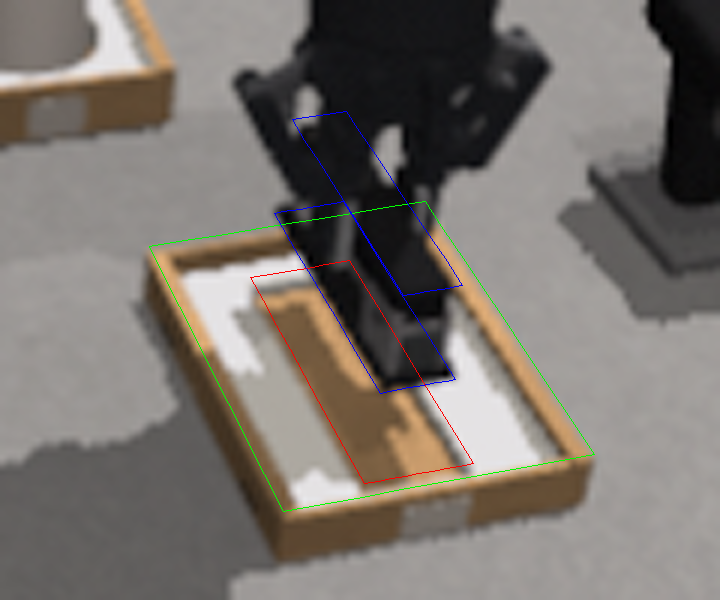

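View pics/top18.png

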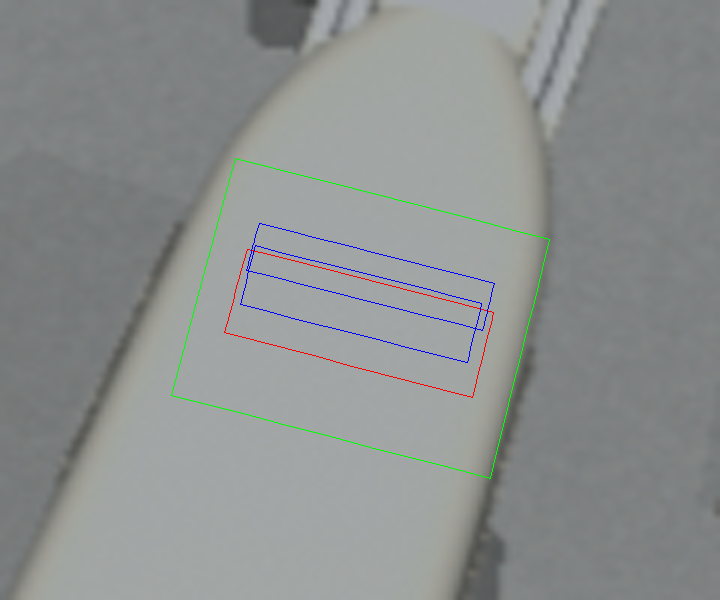

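```bash
python3 -m pendant '[[1,[-0.05,0.015,0.2],[0,0,0.003]],[1,[0,0,0.15],[0,0,0]],[1,[0,0,0.08],[0,0,0]],[1,[0,0,0],[0,0,0]]]'; python3 go.py 631.5 -138 30 -14.2;  python3 - <<'E'
from over import *
o=manip.get_obs();tcp=o["tcp_pos"]*1000; z=tcp[2]-25.9; a=np.degrees(np.arctan2(o["ee_rot"][1,1],o["ee_rot"][0,1]))
s=[(box((632,-137),-14.2,50,142,13),R),(box((632,-137),-14.2,140,180,26),G),(box(tcp[:2],a,34,126,z),B)]
for n in("side",):
    p,d=imaging.grab_frame(n); cv2.imwrite(f"pics/{n}19r.png",p)
    q=proj(n,[.632,-.137,.05])[0].astype(int)
    draw(n,f"pics/{n}19r.png",s,q[0]-60,q[0]+60,q[1]-50,q[1]+50,6,f"pics/{n}19.png")
E
```

```text
time: 39.7
tcp_pos: [0.632, -0.1387, 0.047]
ee_rot: [[0.246, 0.969, 0.001], [0.969, -0.246, -0.0], [0.0, 0.001, -1.0]]
wrist_force: [0.6, -0.1, -2.8]
opening: 0.0249
t 39.7 tcp [ 632.  -138.7   47. ] jaw -14.2 z [ 0.001 -0.    -1.   ] F [ 0.6 -0.1 -2.8] open 24.9 q [-0.35  0.52 -0.05  1.    0.    1.47]
shift units [ 0.007 -0.009  0.226] dist mm 17.0 rows>= 0.3
yaw world deg 0.0 -> tool z turn units -0.001
level turn units [ 0.0006 -0.0001  0.    ]
```

View pics/side19.png

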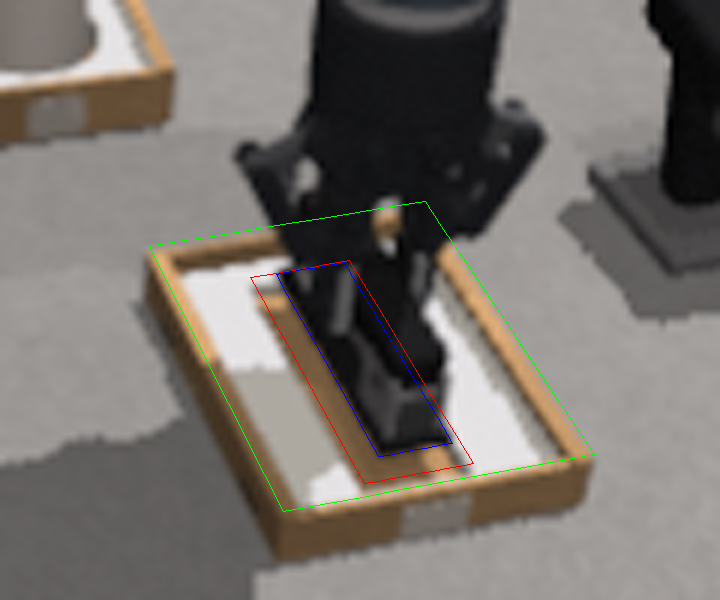

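```bash
python3 -m pendant '[[1,[0,0,0.09],[0,0,0]],[1,[0,0,0.06],[0,0,0]],[1,[0,0,0.03],[0,0,0]],[1,[0,0,0],[0,0,0]]]'; python3 go.py 632 -138 30 -14.2
```

```text
time: 40.25
tcp_pos: [0.6326, -0.1388, 0.0335]
ee_rot: [[0.246, 0.969, 0.002], [0.969, -0.246, -0.001], [-0.0, 0.003, -1.0]]
wrist_force: [0.5, -0.3, -2.4]
opening: 0.0253
t 40.25 tcp [ 632.6 -138.8   33.5] jaw -14.2 z [ 0.002 -0.001 -1.   ] F [ 0.5 -0.3 -2.4] open 25.3 q [-0.35  0.53 -0.07  0.97  0.    1.47]
shift units [ 0.008 -0.01   0.046] dist mm 3.6 rows>= 0.1
yaw world deg 0.0 -> tool z turn units -0.0
level turn units [ 0.0016  0.     -0.    ]
```

```bash
python3 -m pendant '[[1,[0,0,0.025],[0.0015,0,0]],[1,[0,0,0.012],[0,0,0]],[1,[0,0,0],[0,0,0]]]'; python3 -m pendant '[[1,[0,0,0.012],[0,0,0]]]'; python3 -m pendant '[[1,[0,0,0.015],[0,0,0]]]'
```

```text
time: 40.62
tcp_pos: [0.6328, -0.1388, 0.0308]
ee_rot: [[0.246, 0.969, 0.001], [0.969, -0.246, -0.0], [-0.0, 0.001, -1.0]]
wrist_force: [0.4, 0.5, -1.9]
opening: 0.025
time: 40.75
tcp_pos: [0.6329, -0.1388, 0.03]
ee_rot: [[0.246, 0.969, 0.001], [0.969, -0.246, -0.0], [-0.0, 0.001, -1.0]]
wrist_force: [-0.2, 0.3, -2.4]
opening: 0.0252
time: 40.88
tcp_pos: [0.6329, -0.1389, 0.0299]
ee_rot: [[0.246, 0.969, 0.001], [0.969, -0.246, -0.001], [-0.0, 0.002, -1.0]]
wrist_force: [-5.4, 2.0, 13.8]
opening: 0.0251
```

```bash
python3 -m pendant '[[1,[0,0,-0.005],[0,0,0]],[0.5,[0,0,0],[0,0,0]],[0.1,[0,0,0],[0,0,0]],[-0.3,[0,0,0],[0,0,0]],[-0.3,[0,0,0],[0,0,0]],[-0.3,[0,0,0],[0,0,0]],[-0.3,[0,0,-0.2],[0,0,0]],[-0.3,[0,0,-0.4],[0,0,0]],[-0.3,[0,0,-0.6],[0,0,0]],[-0.3,[0,0,-0.6],[0,0,0]],[-0.3,[0,0,-0.4],[0,0,0]],[-1,[0,0,0],[0,0,0]]]'; python3 go.py 300 -300 200
```

```text
time: 42.38
tcp_pos: [0.6328, -0.1388, 0.2067]
ee_rot: [[0.246, 0.969, 0.006], [0.969, -0.246, -0.002], [-0.001, 0.006, -1.0]]
wrist_force: [0.0, -0.1, -0.4]
opening: 0.0717
t 42.38 tcp [ 632.8 -138.8  206.7] jaw -14.2 z [ 0.006 -0.002 -1.   ] F [ 0.  -0.1 -0.4] open 71.7 q [-0.35  0.43  0.22  1.35 -0.    1.47]
shift units [-3.174 -3.773  0.067] dist mm 369.8 rows>= 5.9
level turn units [ 0.0041  0.0004 -0.    ]
```

```bash
python3 -m pendant '[[-1,[-0.2,-0.23,0],[0,0,0]],[-1,[-0.4,-0.47,-0.05],[0,0,0]],[-1,[-0.4,-0.47,-0.05],[0,0,0]],[-1,[-0.4,-0.47,0],[0,0,0]],[-1,[-0.4,-0.47,0],[0,0,0]],[-1,[-0.4,-0.47,0],[0,0,0]],[-1,[-0.4,-0.47,0],[0,0,0]],[-1,[-0.3,-0.3,0],[0,0,0]],[-1,[0,0,0],[0,0,0]]]';  python3 - <<'E'
from over import *
for n in("top","side"):
    p,d=imaging.grab_frame(n); cv2.imwrite(f"pics/{n}20r.png",p); np.save(n+"20.npy",d)
    a=p[110:240,180:490] if n=="top" else p[130:370,220:520]
    f=2.55
    cv2.imwrite(f"pics/{n}20.png",cv2.resize(a,None,fx=f,fy=f,interpolation=2))
D=np.load("top20.npy");C=cloud("top",D)
for nm,(x,y),r in (("can",(634,159),15),("mill",(556,388),6),("tin",(573,-420),20),("stap",(632,-137),10)):
    m=(np.hypot(C[...,0]*1000-x,C[...,1]*1000-y)<r); print(nm,m.sum(),np.percentile(C[m][:,2]*1000,[10,50,90]).round(1))
E
```

```text
time: 43.5
tcp_pos: [0.3249, -0.2894, 0.2104]
ee_rot: [[0.245, 0.97, 0.003], [0.97, -0.245, -0.001], [0.0, 0.003, -1.0]]
wrist_force: [0.5, 0.1, 0.2]
opening: 0.0854
can 66 [ 92.9  97.6 103. ]
mill 12 [125.1 130.9 138.3]
tin 126 [92.5 95.8 98.6]
stap 43 [10.4 56.8 61. ]
```

View pics/top20.png

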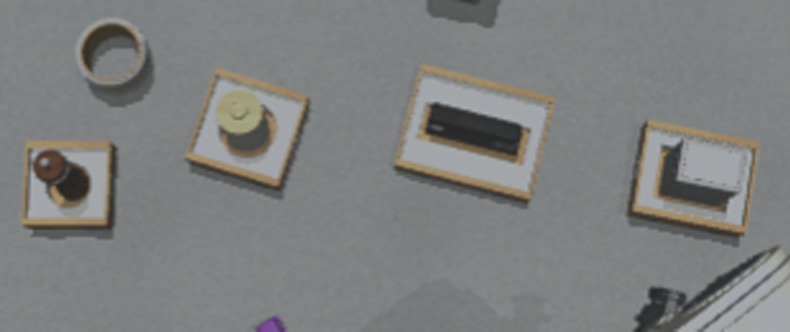

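View pics/side20.png

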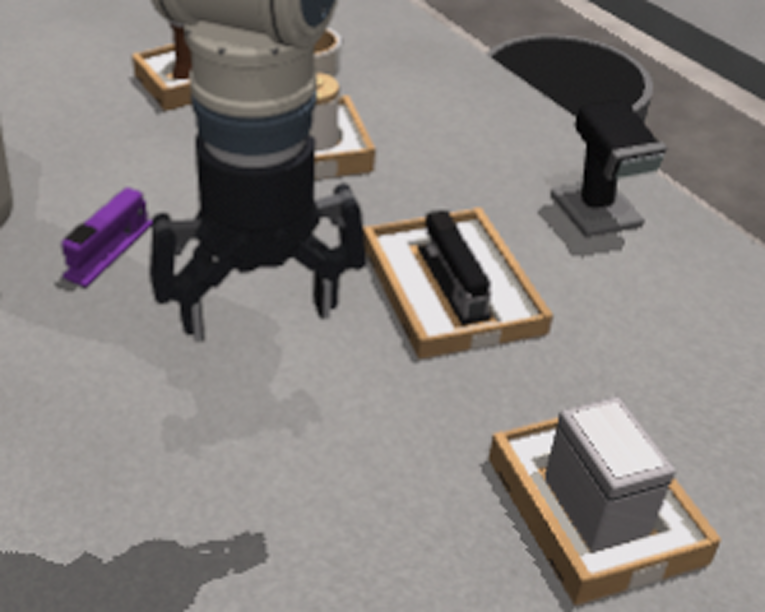

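```bash
python3 -c "
from plant import manip
print(manip.finish_job(), manip.get_obs()['time'])"
```

```text
the job is handed in; nothing more can be done
the job is handed in; nothing more can be done
```

All four goods are packed and the job is handed in. I set the canister, pepper mill, tea tin and stapler upright in their own pockets, in that order. The mill was gripped at the waist with the tool tilted about 50° so the gripper's body stayed clear of its head. The arm clock read about 44 s of the 112 s allowed.

- **Seated:** each part was lowered until the wrist force rose, at most about 14 N. Contact came within 0.1 mm of 4 mm above the height at which I gripped it, which matches the pocket floor.
- **Final pictures:** the last top view shows all four upright in their pockets, and the tape roll at the same pixel as at the start. The last side view confirms the stapler and tin, but the gripper partly hid the canister and mill there. Side views taken just after each of those was released showed them upright.
- **Disagreements:** the two cameras and the calibrated overlays differed by about 2–5 mm on where the trays lay, most for the tin and mill trays. I corrected those two before lowering, within the 8 mm clearance.
- **Depth readings:** the final depth heights on the canister, mill, tin and stapler were within about 3 mm of the expected values. The top camera's depth already read 2–4 mm high on the tin at the start.

The hand-in gave no verdict.

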